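# Draw the next tasting board from the spring dispenser and lay it on the scale

### The arm

A 6-joint arm with a two-finger parallel gripper is mounted at the origin on the work surface. World frame = base frame: x ahead of the robot, y to its left, z up, the work surface at z = 0. Lengths are in mm, angles in rad, forces in N, time in s.
With the tool pointing down it reaches from about 350 to 775 mm from the base axis. Payload 7.3 kg.
Tool frame: the origin (TCP) lies midway between the tips of the shut fingers; the grasp point (between the pads) lies 19 mm behind it; x points along the fingers, z is the direction in which the jaws open and shut, and the axes are right-handed (so a half turn about x gives the same grasp; the last joint's range is limited). The gripper opens to 92 mm and grips with 3 to 60 N. Pads are 19 mm wide; open, the fingers measure 130 mm over their backs; the gripper's body (75 mm by 190 mm) begins 47 mm behind the grasp point.
Start: joints at [1.14, 0.342, 1.524, -0, 1.275, -0.146], TCP at [147.492, 503.876, 226.741] pointing down, gripper open.
Joint ranges: [-2.53, 2.53], [-0.77, 2.02], [0.04, 2.7], [-1, 4.14], [0.28, 2.66], [-3.11, 3.11]. Speed limits (rad/s): [2.57, 2.57, 3.14, 3.14, 3.14, 3.14].

### API

Orientations are given as [roll, pitch, yaw] about the fixed x, y, z axes, in that order (R = Rz(yaw) Ry(pitch) Rx(roll)).
In Python, from plant import monitor, optics, close_job gives the robot as it stands.
- The arm moves only by the tool send_rows, never from a script. Its argument "commands" is a list that holds one entry, the list of rows, each a list of 5 numbers: the shift along the tool's x, y, z in m, then the turn about the tool's x in degrees, then the finger opening in m, from 0 to 0.0918. A call has 1 to 10 rows; each row shifts and turns the pose as measured when the row begins, along the tool's axes as they then stand; what a row does not reach is not made up. A row lasts 1/12 s, in which the tool goes at most 41.7 mm and 7.16 degrees, less where a joint would pass 70% of its speed; a pose out of reach is approached as far as the arm can. A call with a gripper value outside its range is refused whole. The fingers move at their own pace and stop on an object; the grip force is fixed at half the most. Time passes only in rows, so rows that do not move let the fingers close. It gives the time, the measured TCP pose, the force and the opening at its end, in the units of the state.
- monitor.get_obs(): the state, without advancing time (a new reading comes with each control period).
- optics.capture(name): name is "scene" or "top" or "wrist"; returns a dict with "color" (400x640x3 uint8, blue, green, red), "camera_matrix" (3x3 intrinsics, pixels), "camera_from_world" (4x4, takes a point from world to camera coordinates); the wrist camera has in their place "T_tool_cam" (4x4, takes a point from camera to tool coordinates, whose origin is the TCP and whose axes are the tool frame's). Camera axes: x right, y down, z forward; pixel columns grow to the right and rows downward; lengths in mm; the calibration is good to about 2 mm. A picture is of the moment at which its call begins: read the wrist's pose just before it. There is no depth.
- close_job(): hands the job in, once; it reports no verdict.
The state is a dict: "time": time; "joint_positions": joint angles; "dq": joint speeds; "tau": joint torques, N m; "tool_pos": TCP position; "tcp_rot": TCP orientation; "contact_force": force on the tool from outside, world axes, zero at the start; "moment": the same for the moment, N m; "grip_width": finger opening in mm.
Only numpy, scipy, OpenCV 4.12 (cv2) and the standard library are available. Lean on these libraries where they do the work, as an engineer would, in place of code of your own. Each camera call takes 0.05 s, during which the arm holds its last target.

### The job

Slide the top tasting board forward out of the spring-loaded dispenser's front slot, pressing on it only lightly, so that it comes out alone and the spring lifts the next board into its place. Set it down, without letting it drop, flat on the kitchen scale's steel platform, centred, its long sides in line with the platform's long sides, and let go. Leave the jar, the measuring cup and the tubs where they stand.

Things in the scene. Friction and masses are not known exactly. Their poses are not given: they have to be found in the camera images.
- dispenser: Fixed upright steel well, 139 long (x) x 73 wide, 118 mm high, on a 190 x 106 mm foot plate, with 5 flat boards on a spring. Origin: middle of the plate's underside, which levelling feet hold 4 to 16 mm off the counter; x from the front slot (-x) to the closed back. Two 3 mm lips overlap the boards' long edges by 6.5 mm all along, so the top board can only be slid out to -x; between them a 51 mm gap, open above and in front.
- slot (a point): Middle of the top edge of the front wall (gate), outer face: 69.5 mm in front of and 103.5 mm above the dispenser's origin; axes as the dispenser's. The exit slot between gate and lips is 11.5 mm high and lets out one 10 mm board; the gate holds the next back. If the top board is pressed some 3 mm or more down before its front edge is over the gate, it catches there and the finger slips off along it.
- follower (a joint): Height of the spring follower under the stack, m, up positive: about 0 at the start, about 0.010 once one board has left and the next has risen. The spring pushes the top board against the lips with 4.3 to 8.5 N, different each time; pushed down harder than that, the whole stack sinks softly (120 N per m).
- board1: The top board, to be taken: flat lacquered beech, 130 (x, length) x 64 (y) x 10 mm, 60 g. Origin: centre of its underside. At the start it is pressed up under the lips, its top 115 mm above the dispenser's origin, its front edge 4.5 mm behind the gate's outer face. Friction on wood and steel is 0.35, on fingers higher: it takes 2 to 5 N to slide; a fingertip drags it if it presses until the stack just begins to give; well below that it slips.
- board2: Board number 2 from the top, the same size; origin at the centre of its underside. It must stay in the dispenser.
- board3: Board number 3 from the top, the same size; origin at the centre of its underside. It must stay in the dispenser.
- board4: Board number 4 from the top, the same size; origin at the centre of its underside. It must stay in the dispenser.
- board5: Board number 5 from the top, the same size; origin at the centre of its underside. It must stay in the dispenser.
- scale: Fixed black kitchen scale, 225 (x) x 150 (y) mm, 36 mm high to the platform. Origin: centre of its underside. Its display end is -x.
- scale_top (a point): Centre of the upper face of the scale's flat steel platform, 36 mm above the counter, 26 mm behind the scale's origin (+x). The platform measures 160 (x) x 105 mm (y); axes as the scale's: x is the platform's long direction.
- jar: Bystander: open glass jar, 72 mm across, 105 mm high, origin at the centre of its base. Leave alone.
- cup: Bystander: steel measuring cup, 72 mm across, 45 mm high, with a flat handle that reaches 110 mm from its axis along its -x. Origin at the centre of its base. Leave alone.
- tubs: Bystander: nested clear plastic tubs, 117 mm across, 102 mm high, origin at the centre of the base. Leave alone.

How it is judged:
By the outcome, as a careful person would: the job done as asked, in the order asked, and still so for the second after the job is handed in, with the robot touching nothing.
It also fails if it takes over 61 s, if anything falls off the work surface, if the arm or the gripper's body presses on something with over 40 N, if the wrist force passes 120 N, or if a joint passes its speed limit or range.

## Working session

There is one attempt and no reset: what is moved stays moved. The work goes in short steps, Python scripts to look and compute and a tool call to move; the robot and the scene stay as the last step left them, time stands still between calls to the robot, and variables do not carry over. Pictures are saved under pics/ and viewed, and the job is handed in when it is done.

Besides the shell and the picture viewer there is one more tool, called by a JSON object that holds its "op" and its "data". send_rows: Moves the arm, as the interface text tells. Its arguments: {"type":"object","properties":{"commands":{"type":"array","items":{"type":"array","items":{"type":"array","items":{"type":"number"}}}}},"required":["commands"]}

```bash
ls; mkdir -p pics; cat > h.py <<'E'
import numpy as np, cv2
from plant import monitor, optics
from scipy.spatial.transform import Rotation as R
def st():
    o=monitor.get_obs(); return o
def T_tool(o):
    T=np.eye(4); T[:3,:3]=R.from_euler('xyz',o['tcp_rot']).as_matrix(); T[:3,3]=o['tool_pos']; return T
def cap(name,save=None):
    o=st(); c=optics.capture(name)
    K=np.array(c['camera_matrix'])
    if name=='wrist': W=T_tool(o)@np.array(c['T_tool_cam'])
    else: W=np.linalg.inv(np.array(c['camera_from_world']))
    if save:
        cv2.imwrite('pics/'+save+'.png',c['color']); np.savez('pics/'+save+'.npz',K=K,W=W)
    return c['color'],K,W
def load(s):
    d=np.load('pics/'+s+'.npz'); return cv2.imread('pics/'+s+'.png'),d['K'],d['W']
def ray(K,W,uv):
    d=W[:3,:3]@np.linalg.solve(K,[uv[0],uv[1],1]); return W[:3,3],d/np.linalg.norm(d)
def onplane(K,W,uv,z):
    p,d=ray(K,W,uv); return p+d*(z-p[2])/d[2]
def tri(rays):
    A=0;b=0
    for p,d in rays:
        M=np.eye(3)-np.outer(d,d); A=A+M; b=b+M@p
    x=np.linalg.solve(A,b); return x,[np.linalg.norm((np.eye(3)-np.outer(d,d))@(x-p)) for p,d in rays]
def proj(K,W,X):
    c=np.linalg.inv(W)@np.append(X,1); u=K@c[:3]; return u[:2]/u[2]
E
python3 - <<'E'
from h import *
for n in ['scene','top','wrist']:
    i,K,W=cap(n,n+'0'); print(n,K.round(1).tolist(),W.round(2).tolist())
print(st())
E
```

```text
pics
scene [[512.6, 0.0, 312.6], [0.0, 512.6, 198.0], [0.0, 0.0, 1.0]] [[-0.83, 0.37, -0.41, 921.1], [0.55, 0.58, -0.6, 524.97], [0.02, -0.73, -0.68, 719.88], [0.0, 0.0, 0.0, 1.0]]
top [[388.6, 0.0, 321.8], [0.0, 388.6, 204.4], [0.0, 0.0, 1.0]] [[-0.03, -0.99, 0.14, 440.5], [-1.0, 0.03, 0.02, -27.13], [-0.03, -0.14, -0.99, 940.31], [0.0, 0.0, 0.0, 1.0]]
wrist [[313.1, 0.0, 320.3], [0.0, 313.1, 205.0], [0.0, 0.0, 1.0]] [[0.28, 0.92, 0.28, 70.56], [0.96, -0.27, -0.08, 526.82], [-0.0, 0.29, -0.96, 385.36], [0.0, 0.0, 0.0, 1.0]]
{'time': 0.15, 'joint_positions': array([ 1.13998413e+00,  3.42560899e-01,  1.52480215e+00, -1.72351943e-05,
        1.27537732e+00, -1.45984108e-01]), 'dq': array([-0.00064567, -0.00067678, -0.00071399, -0.00064448,  0.00137488,
        0.00073712]), 'tau': array([ 1.31508274e-03, -4.31468296e+01, -2.44352245e+01,  7.17539457e-02,
        5.37371077e-02, -6.74830380e-05]), 'tool_pos': array([147.36951887, 503.57797837, 226.2039369 ]), 'tcp_rot': array([ 3.00996895,  1.56964849, -1.98724309]), 'contact_force': array([ 0.72668732, -0.34758804, -1.00813016]), 'moment': array([0.01077935, 0.00838725, 0.0085287 ]), 'grip_width': 92.00317498729554}
```

View pics/scene0.png

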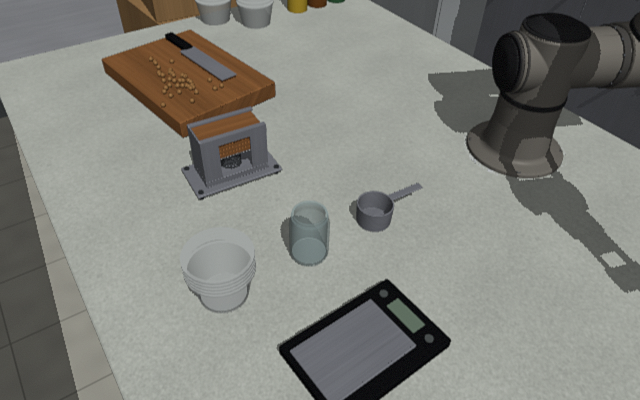

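View pics/top0.png

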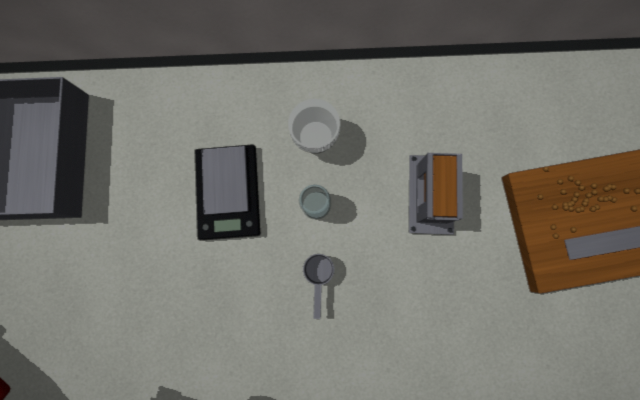

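View pics/wrist0.png

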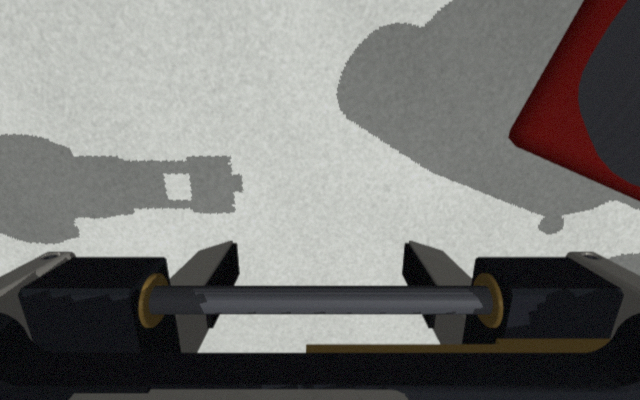

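The scene view shows the dispenser around (230,155), the scale at (365,345), and the cup, jar and tubs between them. In the top view (image up is +x) the dispenser is at (437,190) and the scale at (228,190), display end down, which is -x. I'll zoom in.

```bash
python3 - <<'E'
from h import *
i,K,W=load('top0'); j,K2,W2=load('scene0')
a=cv2.resize(i[140:250,180:260],None,fx=5,fy=5,interpolation=cv2.INTER_CUBIC); b=cv2.resize(i[140:250,395:475],None,fx=5,fy=5,interpolation=cv2.INTER_CUBIC)
cv2.imwrite('pics/z1.png',np.hstack([a,b]))
cv2.imwrite('pics/z2.png',cv2.resize(j[95:205,170:290],None,fx=5,fy=5,interpolation=cv2.INTER_CUBIC))
for n,uv,z in [('scale',(228,192),36),('disp boards',(446,187),120),('plateTL',(410,155),12),('plateBL',(410,234),12),('plateBR',(455,234),12)]: print(n,onplane(K,W,uv,z).round(1))
E
```

```text
scale [604.4 214.9  36. ]
disp boards [ 584.6 -274.2  120. ]
plateTL [ 685.7 -225.4   12. ]
plateBL [ 493.2 -213.9   12. ]
plateBR [ 490.  -319.7   12. ]
```

View pics/z1.png

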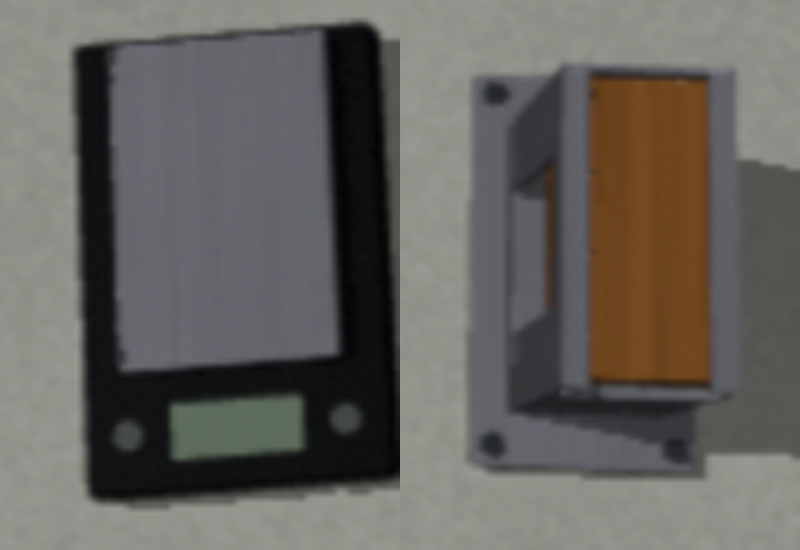

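View pics/z2.png

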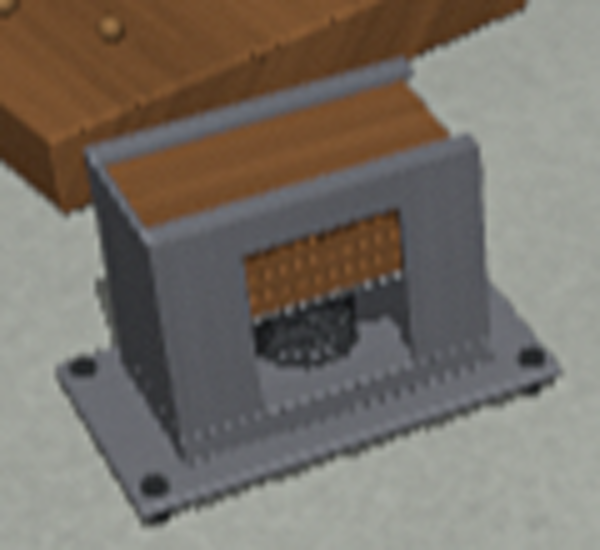

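```bash
cat >> h.py <<'E'
def plan(target, yaw_deg=None, o=None):
    """tool-frame shift (mm) to reach target; yaw_deg = world angle of jaw axis (tool z), mod 180"""
    o=o or st(); T=T_tool(o); d=T[:3,:3].T@(np.array(target)-T[:3,3])
    jz=T[:3,2]; cur=np.degrees(np.arctan2(jz[1],jz[0]))
    print('t',round(o['time'],2),'pos',T[:3,3].round(1),'jaw',round(cur,2),'x',T[:3,0].round(4),'F',o['contact_force'].round(2),'w',round(o['grip_width'],1))
    print('shift tool mm',d.round(1), 'len',np.linalg.norm(d).round(1), end=' ')
    if yaw_deg is not None:
        t=(yaw_deg-cur+90)%180-90   # world rotation about +z
        print('turn about tool x deg',round(-t,2)) # tool x is down
    else: print()
E
python3 - <<'E'
from h import *
plan([500,-260,330],90)
print(T_tool(st()).round(3), st()['joint_positions'])
E
```

```text
t 0.15 pos [147.4 503.6 226.2] jaw 73.68 x [-5.e-04 -1.e-03 -1.e+00] F [ 0.73 -0.35 -1.01] w 92.0
shift tool mm [-103.2 -553.  -633.8] len 847.5 turn about tool x deg -16.32
[[-0.00000e+00 -9.60000e-01  2.81000e-01  1.47370e+02]
 [-1.00000e-03  2.81000e-01  9.60000e-01  5.03578e+02]
 [-1.00000e+00  0.00000e+00 -1.00000e-03  2.26204e+02]
 [ 0.00000e+00  0.00000e+00  0.00000e+00  1.00000e+00]] [ 1.13998413e+00  3.42560899e-01  1.52480215e+00 -1.72351943e-05
  1.27537732e+00 -1.45984108e-01]
```

```bash
python3 - <<'E'
from h import *
plan([600,210,330],90)
E
```

```text
t 0.15 pos [147.4 503.6 226.2] jaw 73.68 x [-5.e-04 -1.e-03 -1.e+00] F [ 0.73 -0.35 -1.01] w 92.0
shift tool mm [-103.7 -516.9 -154.7] len 549.4 turn about tool x deg -16.32
```

{"op": "send_rows", "data": {"commands": [[[-0.0075,-0.037,-0.011,0,0.09],[-0.0075,-0.037,-0.011,0,0.09],[-0.0075,-0.037,-0.011,0,0.09],[-0.0075,-0.037,-0.011,0,0.09],[-0.0075,-0.037,-0.011,0,0.09],[-0.0075,-0.037,-0.011,0,0.09],[-0.0075,-0.037,-0.011,0,0.09],[-0.0075,-0.037,-0.011,0,0.09],[-0.0075,-0.037,-0.011,0,0.09],[-0.0075,-0.037,-0.011,0,0.09]]]}}

```text
time: 0.98
tool_pos: [477.8, 289.1, 299.3]
tcp_rot: [2.429, 1.56, -2.553]
contact_force: [0.2, 1.1, -0.0]
grip_width: 90.0
```

```bash
python3 - <<'E'
from h import *
plan([600,210,330],90)
E
```

```text
t 0.98 pos [477.8 289.1 299.3] jaw 74.54 x [-0.0086 -0.0057 -0.9999] F [ 0.2   1.14 -0.01] w 90.0
shift tool mm [ -31.3 -138.7  -43.9] len 148.8 turn about tool x deg -15.46
```

{"op": "send_rows", "data": {"commands": [[[-0.0075,-0.035,-0.011,0,0.09],[-0.0075,-0.035,-0.011,0,0.09],[-0.0075,-0.035,-0.011,0,0.09],[-0.0075,-0.03,-0.01,0,0.09],[0,0,0,-6,0.09],[0,0,0,-6,0.09],[0,0,0,-3.5,0.09],[0,0,0,0,0.09]]]}}

```text
time: 1.65
tool_pos: [609.2, 197.6, 325.6]
tcp_rot: [2.172, 1.556, -2.54]
contact_force: [0.5, -0.3, 0.1]
grip_width: 90.3
```

```bash
python3 - <<'E'
from h import *
plan([600,-270,330],90)
cap('wrist','wsc')
plan([600,-270,330],90)
E
```

```text
t 1.65 pos [609.2 197.6 325.6] jaw 90.01 x [-0.0125 -0.0086 -0.9999] F [ 0.53 -0.26  0.06] w 90.3
shift tool mm [-3.000e-01  9.300e+00 -4.676e+02] len 467.7 turn about tool x deg 0.01
t 1.7 pos [609.1 197.6 325.5] jaw 89.84 x [-0.0127 -0.0087 -0.9999] F [-0.75  0.64  0.74] w 89.9
shift tool mm [-3.000e-01  7.800e+00 -4.677e+02] len 467.8 turn about tool x deg -0.16
```

View pics/wsc.png

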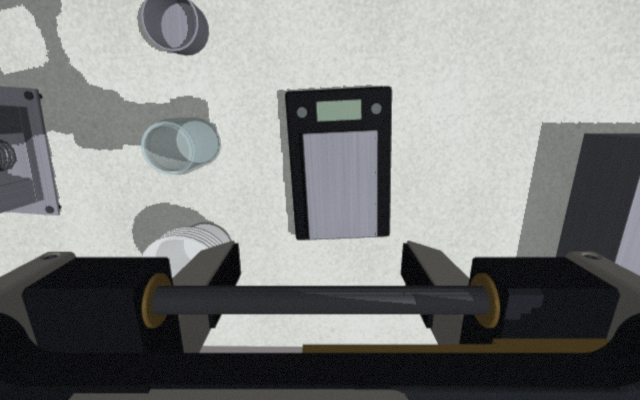

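The wrist picture shows the scale platform with corners near (303,136), (377,131), (379,237) and (307,240), and the jar at (180,147). The tubs are at (190,245), partly hidden. Next I go to the dispenser, more gently, because fast rows let the tool axis drift.

{"op": "send_rows", "data": {"commands": [[[0,0,-0.025,0,0.09],[0,0,-0.025,0,0.09],[0,0,-0.025,0,0.09],[0,0,-0.025,0,0.09],[0,0,-0.025,0,0.09],[0,0,-0.025,0,0.09],[0,0,-0.025,0,0.09],[0,0,-0.025,0,0.09],[0,0,-0.025,0,0.09],[0,0,-0.025,0,0.09]]]}}

```text
time: 2.53
tool_pos: [603.7, -53.1, 325.4]
tcp_rot: [1.945, 1.553, -2.781]
contact_force: [0.3, 1.0, 0.5]
grip_width: 90.1
```

```bash
python3 - <<'E'
from h import *
plan([600,-270,330],90)
E
```

```text
t 2.53 pos [603.7 -53.1 325.4] jaw 89.21 x [-0.0171 -0.0064 -0.9998] F [0.34 0.97 0.53] w 90.1
shift tool mm [  -3.2    0.7 -216.9] len 217.0 turn about tool x deg -0.79
```

{"op": "send_rows", "data": {"commands": [[[0,0,-0.025,0,0.09],[0,0,-0.025,0,0.09],[0,0,-0.025,0,0.09],[0,0,-0.025,0,0.09],[0,0,-0.025,0,0.09],[0,0,-0.025,0,0.09],[0,0,-0.025,0,0.09],[0,0,-0.025,0,0.09],[0,0,-0.01,0,0.09],[0,0,0,0,0.09]]]}}

```text
time: 3.37
tool_pos: [596.1, -273.5, 325.7]
tcp_rot: [1.878, 1.55, -2.872]
contact_force: [0.3, -0.8, -0.9]
grip_width: 89.9
```

```bash
python3 - <<'E'
from h import *
plan([600,-270,330],90)
cap('wrist','wd1')
i=cv2.imread('pics/wd1.png'); cv2.imwrite('pics/wd1z.png',cv2.resize(i[0:260,200:460],None,fx=2.3,fy=2.3,interpolation=cv2.INTER_CUBIC))
E
```

```text
t 3.37 pos [ 596.1 -273.5  325.7] jaw 87.82 x [-0.02   -0.0055 -0.9998] F [ 0.28 -0.76 -0.93] w 89.9
shift tool mm [-4.4 -3.7  3.7] len 6.8 turn about tool x deg -2.18
```

View pics/wd1.png

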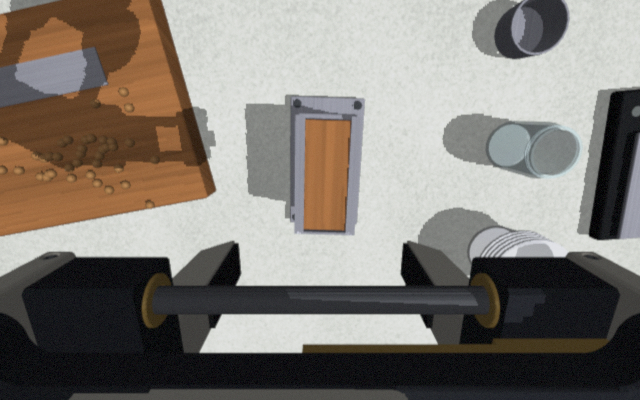

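The wrist picture shows the dispenser from above: board strip with corners about (304,119), (351,119), (349,231) and (303,231), front toward the top of the image (-x), and foot-plate bolts at (297,103) and (358,104).

```bash
cat > m.py <<'E'
from h import *
def orange(img,box,col=None):
    x0,y0,x1,y1=box
    hsv=cv2.cvtColor(img,cv2.COLOR_BGR2HSV); m=cv2.inRange(hsv,(5,110,50),(22,255,255))
    mm=np.zeros_like(m); mm[y0:y1,x0:x1]=m[y0:y1,x0:x1]
    mm=cv2.morphologyEx(mm,cv2.MORPH_OPEN,np.ones((3,3)))
    cs=sorted(cv2.findContours(mm,cv2.RETR_EXTERNAL,cv2.CHAIN_APPROX_NONE)[0],key=cv2.contourArea)
    return cs[-1][:,0,:].astype(float)
def quad(c,tr=4):
    """fit 4 lines to a near rectangular contour, corners sub-pixel"""
    r=cv2.boxPoints(cv2.minAreaRect(c.astype(np.float32)))
    ls=[]
    for k in range(4):
        a,b=r[k],r[(k+1)%4]; L=np.linalg.norm(b-a); t=(b-a)/L; n=np.array([-t[1],t[0]])
        s=(c-a)@t; d=np.abs((c-a)@n); sel=c[(s>.12*L)&(s<.88*L)&(d<tr)]
        v=cv2.fitLine(sel.astype(np.float32),cv2.DIST_HUBER,0,.01,.01).ravel(); ls.append(v)
    out=[]
    for k in range(4):
        p,q=ls[k-1],ls[k]; A=np.array([[p[0],-q[0]],[p[1],-q[1]]]); s=np.linalg.solve(A,[q[2]-p[2],q[3]-p[3]]); out.append([p[2]+s[0]*p[0],p[3]+s[0]*p[1]])
    return np.array(out)
def order(q,K,W,z):
    P=np.array([onplane(K,W,u,z) for u in q]); c=P.mean(0)
    key=[(p[0]>c[0])*2+(p[1]>c[1]) for p in P]  # 0:-x-y,1:-x+y,2:+x-y,3:+x+y
    return q[np.argsort(key)]
E
python3 - <<'E'
from m import *
Q={}
for n,box in [('wd1',(295,110,358,240)),('top0',(428,150,461,222))]:
    i,K,W=load(n); c=orange(i,box); q=order(quad(c),K,W,120); Q[n]=(q,K,W)
    P=np.array([onplane(K,W,u,120) for u in q]); print(n,q.round(1).tolist()); print(P.round(1).tolist())
for k in range(4):
    x,e=tri([ray(Q[n][1],Q[n][2],Q[n][0][k]) for n in Q]); print(k,x.round(1),np.round(e,1))
x,e=tri([ray(Q[n][1],Q[n][2],Q[n][0].mean(0)) for n in Q]); print('c',x.round(1),e)
E
```

```text
wd1 [[305.0, 120.0], [349.70001220703125, 120.0], [305.0, 229.0], [343.70001220703125, 229.0]]
[[523.5, -288.6, 120.0], [525.5, -238.1, 120.0], [654.4, -295.4, 120.0], [656.1, -247.3, 120.0]]
top0 [[456.0, 216.5], [433.0, 214.60000610351562], [456.0, 156.5], [433.0, 154.60000610351562]]
[[520.9, -290.6, 120.0], [526.4, -242.8, 120.0], [650.5, -300.4, 120.0], [656.3, -251.6, 120.0]]
0 [ 522.  -288.8  123.8] [1.5 1.5]
1 [ 525.1 -239.3  133.3] [0.2 0.2]
2 [ 645.7 -293.6  141.5] [0.8 0.8]
3 [ 652.5 -248.2  131.5] [0.7 0.7]
c [ 584.8 -267.2  133.6] [np.float64(0.5677701590348843), np.float64(0.5677701590349088)]
```

{"op": "send_rows", "data": {"commands": [[[0.016,-0.008,0,0,0.09],[0.016,-0.008,0,0,0.09],[0.016,-0.008,0,0,0.09],[0.016,-0.008,0,0,0.09],[0.016,-0.008,0,0,0.09],[0.016,-0.008,0,0,0.09],[0,0,0,0,0.09],[0,0,0,0,0.09]]]}}

```text
time: 4.08
tool_pos: [647.1, -259.2, 229.0]
tcp_rot: [1.771, 1.555, -2.973]
contact_force: [-0.3, -0.3, 1.1]
grip_width: 90.0
```

```bash
python3 - <<'E'
from h import *
plan([640,-270,230],87)
cap('wrist','wd2')
i=cv2.imread('pics/wd2.png'); cv2.imwrite('pics/wd2z.png',cv2.resize(i[0:260,200:460],None,fx=2.3,fy=2.3,interpolation=cv2.INTER_CUBIC))
E
```

```text
t 4.08 pos [ 647.1 -259.2  229. ] jaw 88.18 x [-0.0157 -0.0027 -0.9999] F [-0.33 -0.27  1.11] w 90.0
shift tool mm [ -0.9   6.7 -11. ] len 12.9 turn about tool x deg 1.18
```

View pics/wd2z.png

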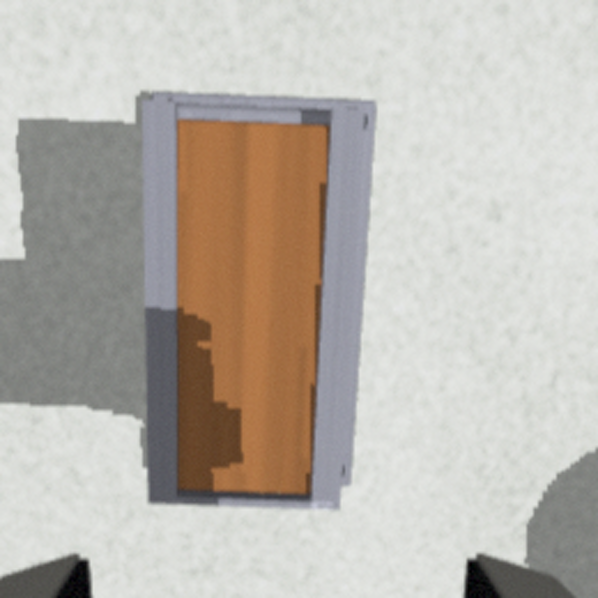

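The zoomed view shows the board strip with corners (177,120), (328,125), (177,493) and (308,495) in zoom pixels, lips on both sides, the gate bar at the top (front, -x), and the back wall at the bottom.

```bash
python3 - <<'E'
from m import *
Q={}
for n,box in [('wd1',(295,110,358,240)),('top0',(428,150,461,222)),('wd2',(268,45,350,222))]:
    i,K,W=load(n); c=orange(i,box); q=order(quad(c),K,W,120); Q[n]=(q,K,W)
    P=np.array([onplane(K,W,u,122) for u in q]); print(n,q.round(1).tolist()); print(P.round(1).tolist())
    v=i.copy(); cv2.polylines(v,[c.astype(int)],True,(255,0,0)); 
    b=box; f=5 if n=='top0' else 3; z=cv2.resize(v[b[1]-5:b[3]+5,b[0]-5:b[2]+5],None,fx=f,fy=f,interpolation=cv2.INTER_NEAREST)
    for u in q: cv2.circle(z,tuple(int((u[t]-b[t]+5+.5)*f) for t in (0,1)),3,(0,255,0),1)
    cv2.imwrite('pics/o_%s.png'%n,z)
for a,b in [('wd1','wd2'),('top0','wd2')]:
  for k in range(4):
    x,e=tri([ray(Q[n][1],Q[n][2],Q[n][0][k]) for n in (a,b)]); print(a,k,x.round(1),np.round(e,1))
ims=[cv2.imread('pics/o_%s.png'%n) for n in Q]; H=max(z.shape[0] for z in ims)
cv2.imwrite('pics/o.png',np.hstack([cv2.copyMakeBorder(z,0,H-z.shape[0],0,5,cv2.BORDER_CONSTANT) for z in ims]))
E
```

```text
wd1 [[305.0, 120.0], [349.70001220703125, 120.0], [305.0, 229.0], [343.70001220703125, 229.0]]
[[523.5, -288.5, 122.0], [525.5, -238.3, 122.0], [653.6, -295.3, 122.0], [655.4, -247.4, 122.0]]
top0 [[456.0, 216.5], [433.0, 214.60000610351562], [456.0, 156.5], [433.0, 154.60000610351562]]
[[520.7, -289.9, 122.0], [526.2, -242.3, 122.0], [650.0, -299.7, 122.0], [655.7, -251.1, 122.0]]
wd2 [[277.0, 52.70000076293945], [341.8999938964844, 54.5], [277.0, 211.60000610351562], [333.6000061035156, 214.1999969482422]]
[[522.6, -288.5, 122.0], [525.6, -238.0, 122.0], [652.2, -297.8, 122.0], [656.2, -247.2, 122.0]]
wd1 0 [ 523.4 -288.1  126.5] [0.1 0.1]
wd1 1 [ 525.5 -238.1  121.2] [0.1 0.1]
wd1 2 [ 643.6 -293.4  149.6] [0.1 0.1]
wd1 3 [ 660.6 -246.7  108. ] [0.1 0.1]
top0 0 [ 521.5 -289.7  119.8] [1.1 1.1]
top0 1 [ 526.1 -239.3  130.5] [1.1 1.1]
top0 2 [ 647.1 -295.4  135.9] [0.8 0.8]
top0 3 [ 652.3 -247.6  134.4] [0.2 0.2]
```

View pics/o.png

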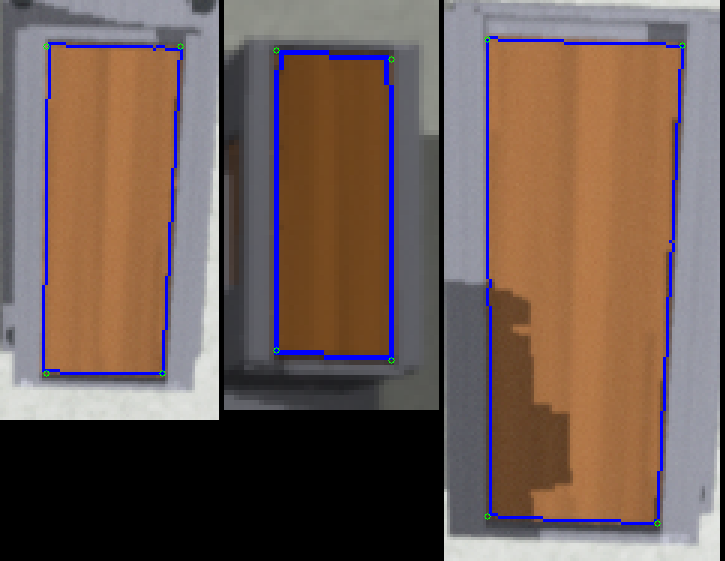

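```bash
python3 - <<'E'
from h import *
plan([627,-270.7,150],86)
plan([627,-270.7,229],86)
E
```

```text
t 4.13 pos [ 647.  -259.   228.9] jaw 88.19 x [-0.0159 -0.0023 -0.9999] F [-0.41  0.63 -0.63] w 90.1
shift tool mm [ 79.2  18.4 -12.1] len 82.2 turn about tool x deg 2.19
t 4.13 pos [ 647.  -259.   228.9] jaw 88.19 x [-0.0159 -0.0023 -0.9999] F [-0.41  0.63 -0.63] w 90.1
shift tool mm [  0.2  19.6 -12.3] len 23.2 turn about tool x deg 2.19
```

{"op": "send_rows", "data": {"commands": [[[0.01,0.005,-0.003,0,0],[0.01,0.005,-0.003,0,0],[0.01,0.005,-0.003,0,0],[0.01,0.0045,-0.003,0,0],[0.01,0,0,0,0],[0.01,0,0,0,0],[0.01,0,0,0,0],[0,0,0,2.2,0],[0,0,0,0,0],[0,0,0,0,0]]]}}

```text
time: 4.97
tool_pos: [628.5, -267.1, 167.3]
tcp_rot: [3.077, 1.562, -1.703]
contact_force: [-0.3, 0.1, 0.7]
grip_width: 27.8
```

```bash
python3 - <<'E'
from h import *
plan([627,-270.7,150],86)
cap('wrist','wd3')
cap('scene','s3')
i=cv2.imread('pics/s3.png'); cv2.imwrite('pics/s3z.png',cv2.resize(i[20:210,150:310],None,fx=3,fy=3,interpolation=cv2.INTER_CUBIC))
E
```

```text
t 4.97 pos [ 628.5 -267.1  167.3] jaw 86.12 x [-0.0012 -0.0092 -1.    ] F [-0.3   0.15  0.7 ] w 27.8
shift tool mm [17.3  1.2 -3.5] len 17.7 turn about tool x deg 0.12
```

View pics/wd3.png

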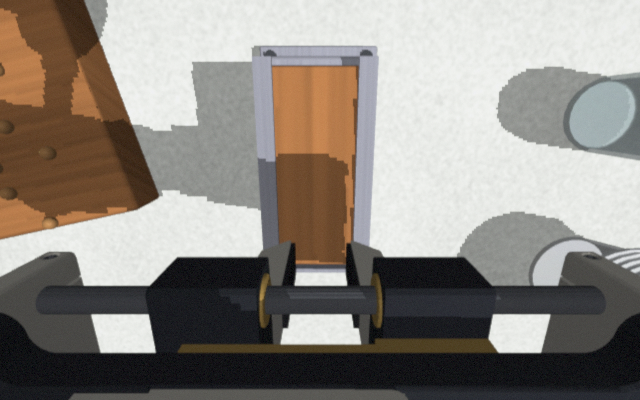

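View pics/s3z.png

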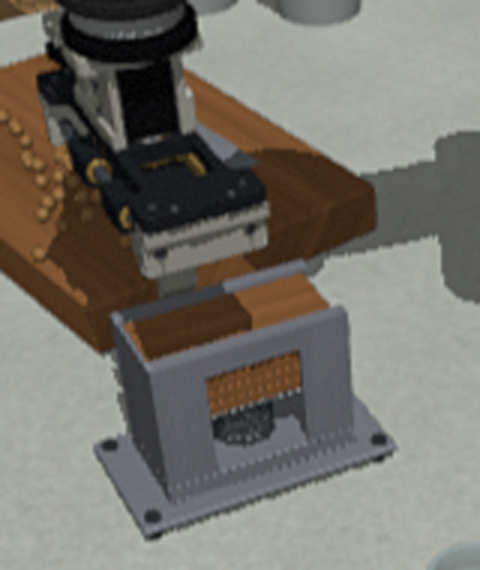

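{"op": "send_rows", "data": {"commands": [[[0.003,0,-0.001,0,0],[0.003,0,-0.001,0,0],[0.003,0,-0.001,0,0],[0.003,0,-0.0005,0,0],[0,0,0,0,0],[0,0,0,0,0]]]}}

```text
time: 5.57
tool_pos: [628.8, -271.5, 154.9]
tcp_rot: [-3.026, 1.561, -1.521]
contact_force: [1.3, 0.5, -0.0]
grip_width: 0.3
```

```bash
python3 - <<'E'
from m import *
plan([627,-270.7,150],86)
i,K,W=cap('wrist','wd4')
for n,rows in (('wd4',range(70,215,20)),('wd3',range(70,250,20)),('wd2',range(60,210,20)),('wd1',range(125,228,20))):
  i,K,W=load(n)
  c=orange(i,(240,40,400,250))
  L=[];Rr=[]
  for r in rows:
    xs=c[c[:,1]==r,0]
    if len(xs)>1: L.append([xs.min()-.5,r]);Rr.append([xs.max()+.5,r])
  for z in (122,128):
    a=np.array([onplane(K,W,u,z)[:2] for u in L]); b=np.array([onplane(K,W,u,z)[:2] for u in Rr])
    pa=np.polyfit(a[:,0],a[:,1],1); pb=np.polyfit(b[:,0],b[:,1],1)
    top=c[:,1].min()-.5; f=onplane(K,W,((c[c[:,1]<top+2,0]).mean(),top),z)
    print(n,z,'y at 590:',np.polyval(pa,590).round(1),np.polyval(pb,590).round(1),'gap',(np.polyval(pb,590)-np.polyval(pa,590)).round(1),'yaw',np.degrees([pa[0],pb[0]]).round(2),'front',f[:2].round(1))
E
```

```text
t 5.57 pos [ 628.8 -271.5  154.9] jaw 86.21 x [ 5.000e-04 -1.020e-02 -9.999e-01] F [ 1.29  0.48 -0.05] w 0.3
shift tool mm [4.9 1.9 0.7] len 5.3 turn about tool x deg 0.21
wd4 122 y at 590: -293.6 -241.4 gap 52.2 yaw [-4.11 -3.89] front [ 523.8 -262.8]
wd4 128 y at 590: -292.7 -242.2 gap 50.5 yaw [-4.11 -3.89] front [ 524.6 -262.9]
wd3 122 y at 590: -293.5 -241.7 gap 51.8 yaw [-3.84 -3.97] front [ 523.6 -262.9]
wd3 128 y at 590: -292.6 -242.4 gap 50.2 yaw [-3.84 -3.97] front [ 524.3 -262.8]
wd2 122 y at 590: -293.4 -242.4 gap 51.0 yaw [-3.56 -4.31] front [ 522.1 -278.8]
wd2 128 y at 590: -292.6 -242.7 gap 49.9 yaw [-3.56 -4.31] front [ 523.1 -278.2]
wd1 122 y at 590: -292.8 -242.4 gap 50.4 yaw [-4.09 -3.72] front [ 522.7 -267. ]
wd1 128 y at 590: -292.5 -243.0 gap 49.6 yaw [-4.09 -3.72] front [ 522.7 -267. ]
```

View pics/wd4.png

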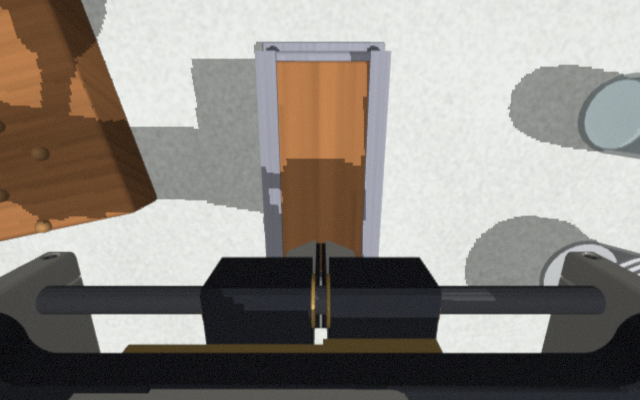

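Four wrist views agree: yaw -4.0°, gap centre y ≈ -267.6 at x = 590, board top near z ≈ 122. The shut fingers sit in the middle of the gap at column 322. Now I lower them.

{"op": "send_rows", "data": {"commands": [[[0.005,0,0.0003,0,0],[0.005,0,0.0003,0,0],[0.005,0,0.0003,0,0],[0.005,0,0.0003,0,0],[0.002,0,0,0,0],[0.002,0,0,0,0],[0,0,0,0,0]]]}}

```text
time: 6.2
tool_pos: [628.7, -270.1, 127.8]
tcp_rot: [-3.101, 1.561, -1.596]
contact_force: [-0.8, 0.3, -0.4]
grip_width: 0.6
```

{"op": "send_rows", "data": {"commands": [[[0.001,0,0,0,0],[0.001,0,0,0,0],[0.001,0,0,0,0]]]}}

```text
time: 6.45
tool_pos: [629.0, -270.3, 125.8]
tcp_rot: [-2.993, 1.56, -1.488]
contact_force: [-1.6, 0.6, 7.6]
grip_width: 0.3
```

{"op": "send_rows", "data": {"commands": [[[0,0,0,0,0]]]}}

```text
time: 6.53
tool_pos: [629.2, -270.4, 126.5]
tcp_rot: [-2.93, 1.56, -1.425]
contact_force: [-0.2, -0.7, -0.1]
grip_width: 0.1
```

{"op": "send_rows", "data": {"commands": [[[0.0005,0,0,0,0]]]}}

```text
time: 6.62
tool_pos: [629.4, -270.5, 126.4]
tcp_rot: [-2.871, 1.559, -1.366]
contact_force: [0.7, -0.5, 0.2]
grip_width: 0.6
```

{"op": "send_rows", "data": {"commands": [[[0.0005,0,0,0,0]]]}}

```text
time: 6.7
tool_pos: [629.5, -270.6, 126.0]
tcp_rot: [-2.843, 1.559, -1.338]
contact_force: [-0.6, 1.2, 2.4]
grip_width: 0.3
```

{"op": "send_rows", "data": {"commands": [[[0.0006,0,0,0,0]]]}}

```text
time: 6.78
tool_pos: [629.5, -270.6, 125.9]
tcp_rot: [-2.823, 1.559, -1.318]
contact_force: [-1.5, 1.2, 6.5]
grip_width: 0.6
```

{"op": "send_rows", "data": {"commands": [[[0.0006,0,0,0,0]]]}}

```text
time: 6.87
tool_pos: [629.5, -270.6, 126.0]
tcp_rot: [-2.795, 1.558, -1.29]
contact_force: [-2.5, 0.3, 5.3]
grip_width: 0.2
```

{"op": "send_rows", "data": {"commands": [[[0.0006,0,0,0,0]]]}}

```text
time: 6.95
tool_pos: [629.5, -270.6, 126.0]
tcp_rot: [-2.782, 1.558, -1.277]
contact_force: [-1.2, 1.0, 4.9]
grip_width: 0.3
```

{"op": "send_rows", "data": {"commands": [[[0.0008,0,0,0,0],[0.0008,0,0,0,0]]]}}

```text
time: 7.12
tool_pos: [629.7, -270.7, 125.9]
tcp_rot: [-2.711, 1.557, -1.206]
contact_force: [-2.0, 1.5, 6.8]
grip_width: 0.5
```

{"op": "send_rows", "data": {"commands": [[[0.001,0,0,0,0]]]}}

```text
time: 7.2
tool_pos: [629.9, -270.9, 125.8]
tcp_rot: [-2.669, 1.556, -1.164]
contact_force: [-2.6, 1.2, 6.2]
grip_width: 0.4
```

{"op": "send_rows", "data": {"commands": [[[0.001,0,0,0,0]]]}}

```text
time: 7.28
tool_pos: [630.1, -271.0, 125.8]
tcp_rot: [-2.625, 1.555, -1.12]
contact_force: [-2.5, 1.4, 6.2]
grip_width: 0.2
```

{"op": "send_rows", "data": {"commands": [[[0.001,0.002,0,0,0],[0.001,0.003,0,0,0]]]}}

```text
time: 7.45
tool_pos: [627.7, -271.4, 126.0]
tcp_rot: [-2.386, 1.549, -0.881]
contact_force: [1.5, -0.1, 4.5]
grip_width: 0.6
```

```bash
python3 - <<'E'
from m import *
plan([550,-266,126],86)
i,K,W=cap('wrist','wd5')
c=orange(i,(240,20,400,250)); top=c[:,1].min()-.5; f=onplane(K,W,((c[c[:,1]<top+2,0]).mean(),top),126);print(f)
E
```

```text
t 7.45 pos [ 627.7 -271.4  126. ] jaw 86.24 x [ 0.0141 -0.0171 -0.9998] F [ 1.54 -0.05  4.46] w 0.6
shift tool mm [-1.1 77.9  0.3] len 77.9 turn about tool x deg 0.24
[ 524.19891495 -263.03275202  126.        ]
```

View pics/wd5.png

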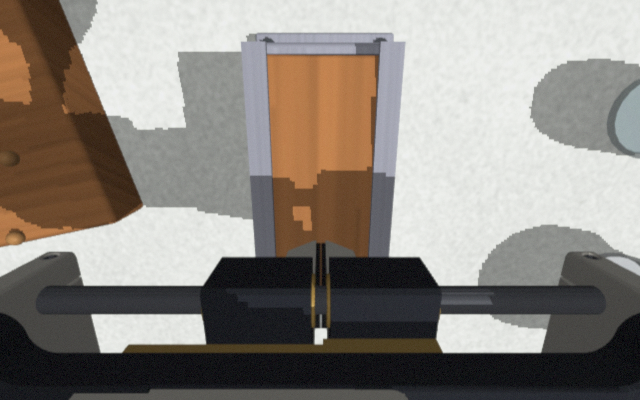

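{"op": "send_rows", "data": {"commands": [[[0.0012,0.004,0,0,0],[0.0012,0.004,0,0,0],[0.0012,0.004,0,0,0]]]}}

```text
time: 7.75
tool_pos: [619.1, -271.6, 125.8]
tcp_rot: [-2.217, 1.538, -0.711]
contact_force: [3.1, 1.1, 6.2]
grip_width: 0.2
```

```bash
cat > chk.py <<'E'
import sys
from m import *
plan([550,-265.5,126],86)
i,K,W=cap('wrist',sys.argv[1])
c=orange(i,(240,5,400,250)); top=c[:,1].min()-.5; f=onplane(K,W,((c[c[:,1]<top+2,0]).mean(),top),126);print('front',f.round(1))
E
python3 chk.py wd6
```

```text
t 7.75 pos [ 619.1 -271.6  125.8] jaw 86.25 x [ 0.0249 -0.0215 -0.9995] F [3.1  1.08 6.2 ] w 0.2
shift tool mm [-2.1 69.4  1.6] len 69.4 turn about tool x deg 0.25
front [ 516.2 -263.8  126. ]
```

{"op": "send_rows", "data": {"commands": [[[0.0012,0.008,0.0005,0,0],[0.0012,0.008,0.0005,0,0],[0.0012,0.008,0.0005,0,0]]]}}

```text
time: 8.05
tool_pos: [599.0, -270.2, 125.3]
tcp_rot: [-2.142, 1.525, -0.636]
contact_force: [2.5, -0.0, 6.0]
grip_width: 0.3
```

```bash
python3 chk.py wd7
```

```text
t 8.05 pos [ 599.  -270.2  125.3] jaw 86.26 x [ 0.0369 -0.0272 -0.9989] F [ 2.52 -0.04  6.05] w 0.3
shift tool mm [-2.6 49.1  1.4] len 49.2 turn about tool x deg 0.26
front [ 496.3 -262.2  126. ]
```

View pics/wd7.png

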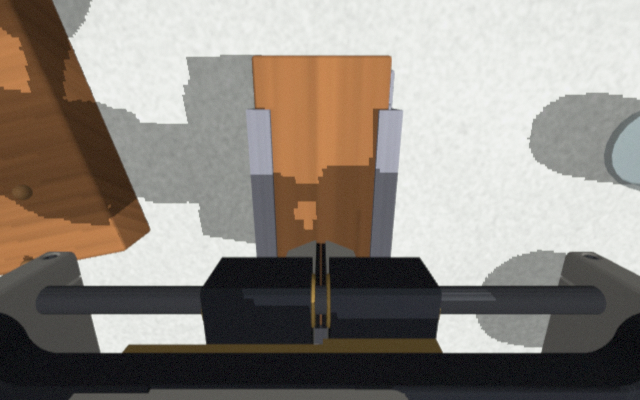

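The board is sliding out with the finger: front edge at row 56, lip fronts at row 109, about 24 mm out. I continue the pull.

{"op": "send_rows", "data": {"commands": [[[0.0008,0.012,0.001,0,0],[0.0008,0.012,0.0008,0,0],[0.0008,0.012,0.0005,0,0]]]}}

```text
time: 8.35
tool_pos: [566.0, -267.4, 125.1]
tcp_rot: [-2.114, 1.512, -0.607]
contact_force: [1.7, -0.9, 7.0]
grip_width: 0.4
```

```bash
python3 chk.py wd8
```

```text
t 8.35 pos [ 566.  -267.4  125.1] jaw 86.26 x [ 0.0482 -0.0335 -0.9983] F [ 1.75 -0.88  7.03] w 0.4
shift tool mm [-1.7 16.   0.8] len 16.1 turn about tool x deg 0.26
front [ 463.4 -259.6  126. ]
```

{"op": "send_rows", "data": {"commands": [[[0.0006,0.012,0.0008,0,0],[0.0004,0.008,0.0003,0,0],[-0.001,0,0,0,0],[-0.003,0,0,0,0],[-0.006,0,0,0,0],[-0.01,0,0,0,0],[-0.01,0,0,0,0.02]]]}}

```text
time: 8.98
tool_pos: [541.9, -264.2, 154.7]
tcp_rot: [-2.12, 1.512, -0.615]
contact_force: [-0.3, -0.1, 0.3]
grip_width: 3.8
```

```bash
python3 chk.py wd9; python3 -c "
from h import *
cap('scene','s9'); i=cv2.imread('pics/s9.png'); cv2.imwrite('pics/s9z.png',cv2.resize(i[20:210,150:310],None,fx=3,fy=3,interpolation=cv2.INTER_CUBIC))"
```

```text
t 8.98 pos [ 541.9 -264.2  154.7] jaw 86.2 x [ 0.0481 -0.034  -0.9983] F [-0.31 -0.08  0.25] w 3.8
shift tool mm [29.1 -6.7  0.1] len 29.8 turn about tool x deg 0.2
front [ 442.6 -258.7  126. ]
```

View pics/wd9.png

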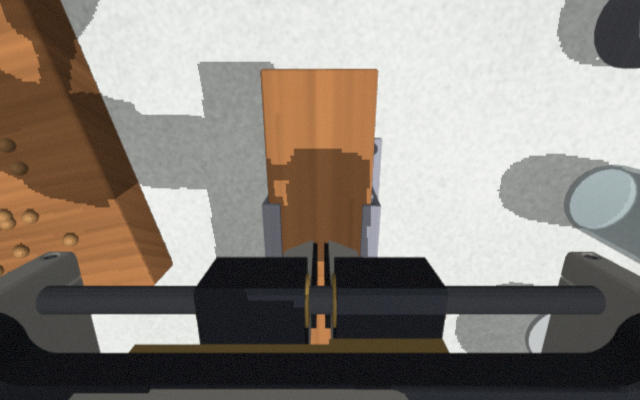

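View pics/s9z.png

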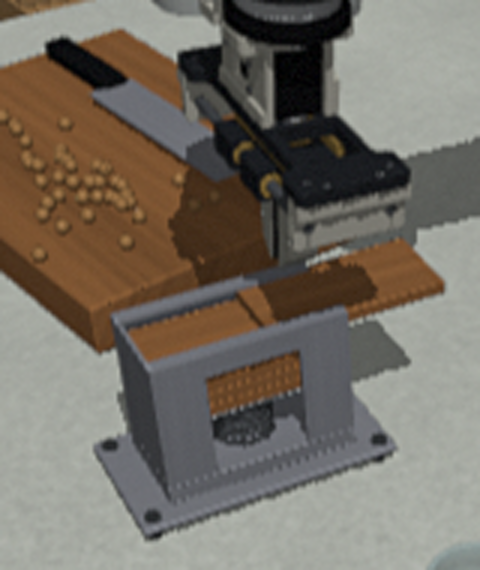

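The board is about 81 mm forward (front edge at row 70) and still held level by the lips. Board 2 shows behind it inside the well. The tool axis has tilted about 3°, so before gripping I test how free motion changes that tilt.

{"op": "send_rows", "data": {"commands": [[[-0.015,0,0,0,0.088],[-0.015,0,0,0,0.088],[0,-0.04,0,0,0.088],[0,-0.04,0,0,0.088]]]}}

```text
time: 9.42
tool_pos: [615.4, -267.7, 191.0]
tcp_rot: [-2.152, 1.517, -0.65]
contact_force: [1.4, -0.0, 0.8]
grip_width: 37.0
```

```bash
python3 -c "
from h import *
plan([500,-261.5,150],86); print(st()['dq'].round(3))"
```

```text
t 9.42 pos [ 615.4 -267.7  191. ] jaw 86.02 x [ 0.0429 -0.0326 -0.9985] F [ 1.36 -0.04  0.76] w 37.0
shift tool mm [ 35.8 117.3  -0.6] len 122.7 turn about tool x deg 0.02
[ 0.321  0.793 -1.525 -0.038  0.771  0.34 ]
```

{"op": "send_rows", "data": {"commands": [[[0,0,0,0,0.088]]]}}

```text
time: 9.5
tool_pos: [620.3, -267.7, 190.5]
tcp_rot: [-2.125, 1.514, -0.622]
contact_force: [-0.8, 0.6, -0.2]
grip_width: 44.0
```

```bash
python3 -c "
from h import *
plan([500,-261.5,150],86); print(st()['dq'].round(3))"
```

```text
t 9.5 pos [ 620.3 -267.7  190.5] jaw 86.1 x [ 0.0462 -0.0331 -0.9984] F [-0.78  0.58 -0.22] w 44.0
shift tool mm [ 34.6 122.2  -0.8] len 127.0 turn about tool x deg 0.1
[-0.026 -0.064  0.12  -0.021 -0.002 -0.02 ]
```

{"op": "send_rows", "data": {"commands": [[[0,0.02,0,0,0.088],[0,0.02,0,0,0.088],[0,0.02,0,0,0.088],[0,0.02,0,0,0.088],[0,0.02,0,0,0.088],[0,0.015,0,0,0.088],[0,0,0,0,0.088]]]}}

```text
time: 10.08
tool_pos: [503.0, -258.0, 180.3]
tcp_rot: [-2.132, 1.518, -0.624]
contact_force: [0.2, -0.1, -1.1]
grip_width: 86.3
```

```bash
python3 -c "
from h import *
plan([500,-261.4,150],86)"; python3 chk.py wd10
```

```text
t 10.08 pos [ 503.  -258.   180.3] jaw 86.39 x [ 0.0427 -0.0307 -0.9986] F [ 0.24 -0.07 -1.1 ] w 86.3
shift tool mm [30.2  4.1 -2.7] len 30.6 turn about tool x deg 0.39
t 10.08 pos [ 503.  -258.   180.3] jaw 86.39 x [ 0.0427 -0.0307 -0.9986] F [ 0.24 -0.07 -1.1 ] w 86.3
shift tool mm [ 56.4 -44.9  -3. ] len 72.2 turn about tool x deg 0.39
front [ 442.1 -258.8  126. ]
```

View pics/wd10.png

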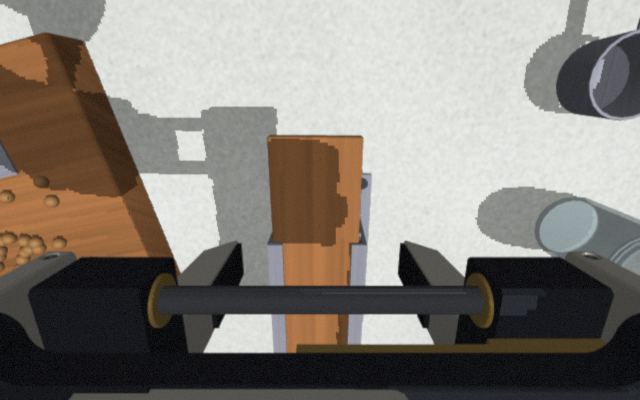

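```bash
python3 - <<'E'
from m import *
i,K,W=load('wd10'); c=orange(i,(255,120,375,240))
for r in range(145,232,15):
    xs=c[c[:,1]==r,0]; a=onplane(K,W,(xs.min()-.5,r),126);b=onplane(K,W,(xs.max()+.5,r),126)
    m=(a+b)/2; print(r,xs.min(),xs.max(),m[:2].round(1),'w',(b-a)[1].round(1),'line',round(-267.6-(m[0]-590)*.0699,1))
plan([500,-261.4,122],86)
E
```

```text
145 268.0 361.0 [ 448.3 -259.4] w 62.6 line -257.7
160 269.0 361.0 [ 458.4 -259.8] w 62.9 line -258.4
175 270.0 360.0 [ 468.8 -260.5] w 62.6 line -259.1
190 271.0 360.0 [ 479.6 -260.9] w 62.9 line -259.9
205 271.0 359.0 [ 490.7 -262. ] w 63.3 line -260.7
220 272.0 359.0 [ 502.2 -262.5] w 63.7 line -261.5
t 10.13 pos [ 504.3 -258.3  180.6] jaw 86.38 x [ 0.0441 -0.0313 -0.9985] F [ 0.01  0.37 -0.73] w 87.6
shift tool mm [58.4  6.8 -1.7] len 58.8 turn about tool x deg 0.38
```

{"op": "send_rows", "data": {"commands": [[[0.0065,0.001,-0.0003,0.4,0.088],[0.0065,0.001,-0.0003,0,0.088],[0.0065,0.001,-0.0003,0,0.088],[0.0065,0.001,-0.0003,0,0.088],[0.0065,0.001,-0.0003,0,0.088],[0.0065,0.001,-0.0003,0,0.088],[0.0065,0.0005,-0.0003,0,0.088],[0.0065,0.0005,-0.0003,0,0.088],[0,0,0,0,0.088]]]}}

```text
time: 10.88
tool_pos: [502.4, -262.3, 121.1]
tcp_rot: [-2.106, 1.517, -0.604]
contact_force: [0.2, 0.2, -0.4]
grip_width: 88.0
```

```bash
python3 -c "
from h import *
plan([500,-262,118],86.2)
cap('scene','s11'); i=cv2.imread('pics/s11.png'); cv2.imwrite('pics/s11z.png',cv2.resize(i[20:210,150:310],None,fx=3,fy=3,interpolation=cv2.INTER_CUBIC))
cap('wrist','w11')"
```

```text
t 10.88 pos [ 502.4 -262.3  121.1] jaw 86.03 x [ 0.0444 -0.0306 -0.9985] F [ 0.17  0.19 -0.35] w 88.0
shift tool mm [3.  2.6 0.2] len 4.0 turn about tool x deg -0.17
```

View pics/s11z.png

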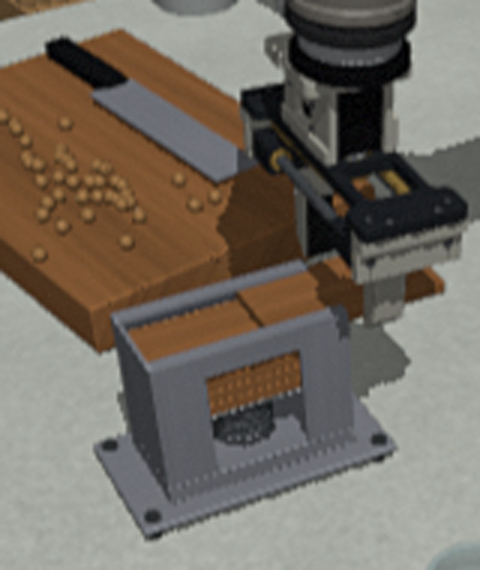

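View pics/w11.png

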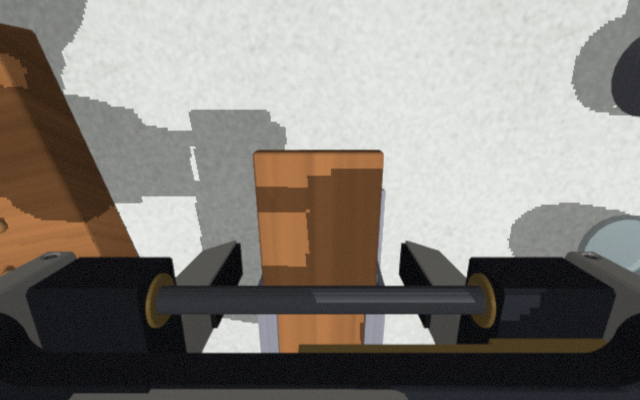

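{"op": "send_rows", "data": {"commands": [[[0.002,0.0015,0,0,0.088],[0.001,0.001,0,0,0.088],[0,0,0,0,0.05],[0,0,0,0,0.05],[0,0,0,0,0.05],[0,0,0,0,0.05],[0,0,0,0,0.05]]]}}

```text
time: 11.57
tool_pos: [501.4, -263.2, 121.1]
tcp_rot: [-2.107, 1.511, -0.605]
contact_force: [0.2, -0.1, -1.4]
grip_width: 62.9
```

```bash
python3 -c "
from h import *
plan([430,-256.5,118],86.2)"
```

```text
t 11.57 pos [ 501.4 -263.2  121.1] jaw 86.02 x [ 0.0494 -0.0341 -0.9982] F [ 0.21 -0.06 -1.4 ] w 62.9
shift tool mm [-0.6 71.8  1.8] len 71.8 turn about tool x deg -0.18
```

{"op": "send_rows", "data": {"commands": [[[0,0,0,0,0.075],[0,0,0,0,0.075],[0.0015,0.0005,0,0,0.075],[0.0015,0.0005,0,0,0.075]]]}}

```text
time: 11.9
tool_pos: [500.9, -263.4, 118.4]
tcp_rot: [-2.107, 1.51, -0.605]
contact_force: [-0.7, 0.3, -0.7]
grip_width: 74.9
```

```bash
python3 -c "
from h import *
plan([500,-262,118],86.2)"
```

```text
t 11.9 pos [ 500.9 -263.4  118.4] jaw 86.02 x [ 0.0504 -0.0348 -0.9981] F [-0.69  0.28 -0.69] w 74.9
shift tool mm [0.3 1.  1.4] len 1.8 turn about tool x deg -0.18
```

{"op": "send_rows", "data": {"commands": [[[0,0,0,0,0.075]]]}}

```text
time: 11.98
tool_pos: [500.7, -263.3, 118.1]
tcp_rot: [-2.107, 1.51, -0.604]
contact_force: [0.4, -0.8, 0.3]
grip_width: 74.8
```

```bash
python3 -c "
from h import *
plan([500,-262,118],86.2)"
```

```text
t 11.98 pos [ 500.7 -263.3  118.1] jaw 86.02 x [ 0.0499 -0.0344 -0.9982] F [ 0.35 -0.84  0.35] w 74.8
shift tool mm [0.  0.8 1.3] len 1.5 turn about tool x deg -0.18
```

{"op": "send_rows", "data": {"commands": [[[0,0,0.0012,0,0.07],[0,0,0,0,0.062]]]}}

```text
time: 12.15
tool_pos: [500.7, -262.0, 117.9]
tcp_rot: [-2.106, 1.51, -0.604]
contact_force: [-0.7, -0.3, 0.2]
grip_width: 67.4
```

{"op": "send_rows", "data": {"commands": [[[0.0002,0,0,0,0.06]]]}}

```text
time: 12.23
tool_pos: [500.6, -262.2, 117.7]
tcp_rot: [-2.112, 1.51, -0.61]
contact_force: [-0.5, -0.6, 3.1]
grip_width: 63.5
```

{"op": "send_rows", "data": {"commands": [[[0.0002,0,0,0,0.06]]]}}

```text
time: 12.32
tool_pos: [500.6, -262.2, 117.8]
tcp_rot: [-2.113, 1.51, -0.611]
contact_force: [-1.1, 1.2, 3.2]
grip_width: 63.8
```

```bash
python3 -c "
from h import *
plan([430,-256.5,118],86.2)"
```

```text
t 12.32 pos [ 500.6 -262.2  117.8] jaw 86.02 x [ 0.0496 -0.0347 -0.9982] F [-1.1   1.24  3.2 ] w 63.8
shift tool mm [-3.9 70.7  0.8] len 70.8 turn about tool x deg -0.18
```

{"op": "send_rows", "data": {"commands": [[[-0.0003,0.005,0,0,0.05],[-0.0004,0.008,0,0,0.05],[-0.0004,0.008,0,0,0.05]]]}}

```text
time: 12.57
tool_pos: [482.7, -261.1, 117.8]
tcp_rot: [-2.07, 1.503, -0.568]
contact_force: [3.6, -1.0, -2.2]
grip_width: 63.8
```

```bash
python3 -c "
from h import *
plan([430,-257,118],86.2)
cap('wrist','w12')"
```

```text
t 12.57 pos [ 482.7 -261.1  117.8] jaw 86.02 x [ 0.0572 -0.0365 -0.9977] F [ 3.59 -0.99 -2.24] w 63.8
shift tool mm [-3.4 52.8  0.4] len 52.9 turn about tool x deg -0.18
```

View pics/w12.png

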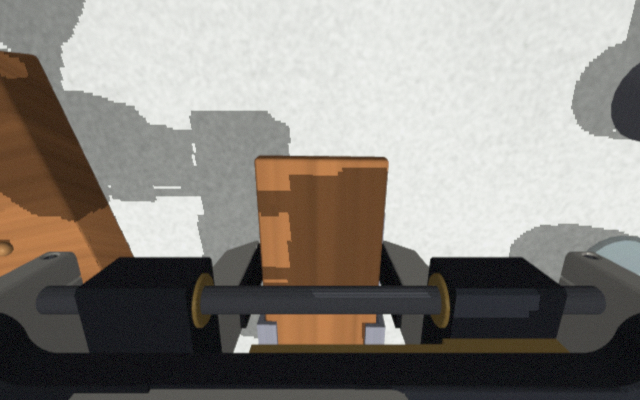

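The board is held between both fingers and slides out straight. I continue the pull.

{"op": "send_rows", "data": {"commands": [[[-0.0005,0.01,0,0,0.05],[-0.0005,0.01,0,0,0.05],[-0.0005,0.01,0,0,0.05]]]}}

```text
time: 12.87
tool_pos: [452.0, -258.9, 117.7]
tcp_rot: [-2.056, 1.5, -0.554]
contact_force: [4.8, 1.0, -1.5]
grip_width: 63.1
```

```bash
python3 -c "
from h import *
plan([430,-257,118],86.2)"
```

```text
t 12.87 pos [ 452.  -258.9  117.7] jaw 86.01 x [ 0.0599 -0.037  -0.9975] F [ 4.83  0.99 -1.48] w 63.1
shift tool mm [-1.7 22.   0.4] len 22.1 turn about tool x deg -0.19
```

{"op": "send_rows", "data": {"commands": [[[-0.0006,0.01,0,0,0.05],[-0.0006,0.01,0,0,0.05],[-0.0006,0.01,0,0,0.05],[0,0,0,0,0.05]]]}}

```text
time: 13.2
tool_pos: [415.7, -255.1, 117.0]
tcp_rot: [-2.069, 1.508, -0.567]
contact_force: [-0.4, 0.3, -1.2]
grip_width: 63.7
```

```bash
python3 -c "
from h import *
plan([430,-257,118],86.2)
cap('wrist','w13')
cap('scene','s13'); i=cv2.imread('pics/s13.png'); cv2.imwrite('pics/s13z.png',cv2.resize(i[20:210,170:370],None,fx=3,fy=3,interpolation=cv2.INTER_CUBIC))"
```

```text
t 13.2 pos [ 415.7 -255.1  117. ] jaw 86.02 x [ 0.0533 -0.034  -0.998 ] F [-0.37  0.27 -1.15] w 63.7
shift tool mm [ -0.2 -14.5  -0.9] len 14.5 turn about tool x deg -0.18
```

View pics/s13z.png

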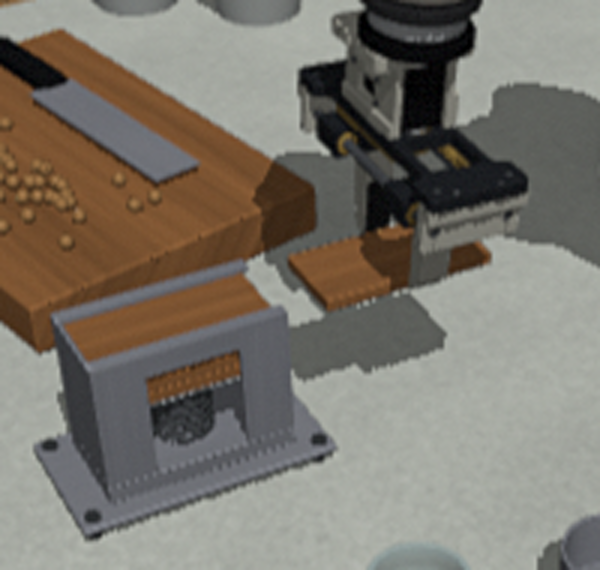

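View pics/w13.png

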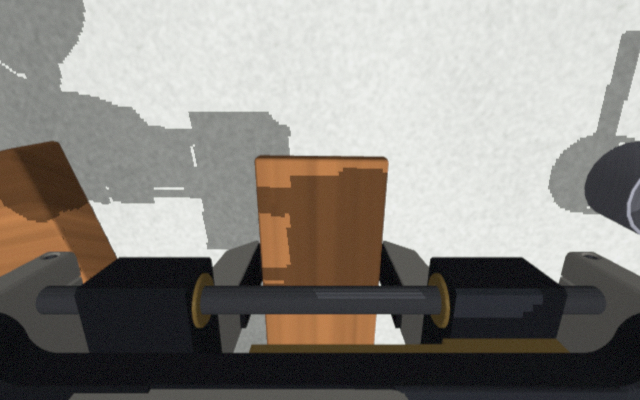

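The board is out in the gripper and board 2 has risen to the lips in the well. Next I measure the scale platform from the stored top and wrist views.

```bash
python3 - <<'E'
from m import *
def plat(n,box):
    i,K,W=load(n); x0,y0,x1,y1=box; g=cv2.cvtColor(i,cv2.COLOR_BGR2HSV)
    th=75 if n=='top0' else 110
    m=np.zeros(i.shape[:2],np.uint8); m[y0:y1,x0:x1]=(i[y0:y1,x0:x1].min(2)>th)*255
    hs=g[...,1]; m[(hs>60)]=0
    m=cv2.morphologyEx(m,cv2.MORPH_OPEN,np.ones((3,3)))
    c=max(cv2.findContours(m,cv2.RETR_EXTERNAL,cv2.CHAIN_APPROX_NONE)[0],key=cv2.contourArea)[:,0,:].astype(float)
    q=order(quad(c),K,W,36)
    v=i.copy(); cv2.polylines(v,[c.astype(int)],True,(0,0,255)); 
    for u in q: cv2.circle(v,tuple(np.round(u).astype(int)),2,(0,255,0),1)
    cv2.imwrite('pics/p_%s.png'%n,cv2.resize(v[y0-10:y1+10,x0-10:x1+10],None,fx=4,fy=4,interpolation=cv2.INTER_NEAREST))
    return q,K,W
Q={'wsc':plat('wsc',(296,126,386,241)),'top0':plat('top0',(199,146,252,216))}
for n,(q,K,W) in Q.items():
    P=np.array([onplane(K,W,u,36) for u in q]); print(n,q.round(1).tolist(),'\n',P[:,:2].round(1).tolist(),'c',P.mean(0).round(1),'len',np.linalg.norm(P[2]-P[0]).round(1),np.linalg.norm(P[3]-P[1]).round(1),'w',np.linalg.norm(P[1]-P[0]).round(1),np.linalg.norm(P[3]-P[2]).round(1))
    d=P[2]-P[0]+P[3]-P[1]; print('yaw',np.degrees(np.arctan2(d[1],d[0])).round(2)); d=P[1]-P[0]+P[3]-P[2]; print('yaw w',np.degrees(np.arctan2(-d[0],d[1])).round(2))
for k in range(4): 
    x,e=tri([ray(K,W,q[k]) for q,K,W in Q.values()]); print(x.round(1),np.round(e,1))
a=[cv2.imread('pics/p_%s.png'%n) for n in Q]; H=max(z.shape[0] for z in a)
cv2.imwrite('pics/p.png',np.hstack([cv2.copyMakeBorder(z,0,H-z.shape[0],0,5,cv2.BORDER_CONSTANT) for z in a]))
E
```

```text
wsc [[303.6000061035156, 134.6999969482422], [376.0, 131.0], [310.0, 240.0], [376.0, 240.0]] 
 [[560.5, 172.4], [555.6, 273.8], [720.0, 179.9], [719.8, 281.9]] c [639. 227.  36.] len 159.7 164.4 w 101.5 102.0
yaw 2.75
yaw w 1.47
top0 [[246.5, 209.8000030517578], [204.0, 213.5], [243.0, 146.39999389648438], [201.8000030517578, 149.1999969482422]] 
 [[560.4, 170.9], [554.7, 271.7], [715.0, 179.1], [711.4, 279.2]] c [635.4 225.2  36. ] len 154.8 156.9 w 100.9 100.1
yaw 2.9
yaw w 2.64
[561.  172.1  30.8] [0.1 0.1]
[556.3 275.9  23.2] [0. 0.]
[716.  179.3  40.1] [2.3 2.3]
[710.2 276.8  50.7] [3.8 3.8]
```

View pics/p.png

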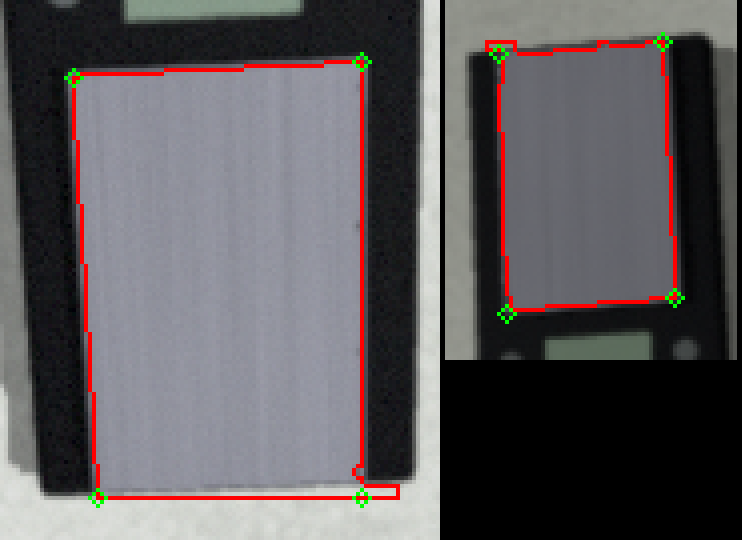

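```bash
cat > hand.py <<'E'
import sys
from m import *
def hand(n,dz=8.2,o=None):
    i,K,W=load(n); T=np.load('pics/%s_T.npy'%n); c=orange(i,(240,100,400,252))
    z=T[2,3]+dz
    top=c[:,1].min(); 
    cols=np.arange(c[:,0].min()+12,c[:,0].max()-12,6)
    F=np.array([onplane(K,W,(x,c[c[:,0]==x,1].min()-.5),z)[:2] for x in cols])
    rows=range(int(top)+15,238,8); S=[]
    for r in rows:
        xs=c[c[:,1]==r,0]; S.append([onplane(K,W,(xs.min()-.5,r),z)[:2],onplane(K,W,(xs.max()+.5,r),z)[:2]])
    S=np.array(S); M=S.mean(1); 
    pf=np.polyfit(F[:,1],F[:,0],1); ps=[np.polyfit(S[:,k,0],S[:,k,1],1)[0] for k in (0,1)]; pm=np.polyfit(M[:,0],M[:,1],1)
    yaw=np.degrees(np.mean(ps)); print(n,'yaw front',np.degrees(-np.arctan(pf[0])).round(2),'sides',np.degrees(ps).round(2),'w',np.mean(S[:,1,1]-S[:,0,1]).round(1))
    u=np.array([np.cos(np.radians(yaw)),np.sin(np.radians(yaw))])
    y0=np.polyval(pm,F[:,0].mean()); f=np.array([np.polyval(pf,y0),y0]); ctr=f+65*u
    print('front',f.round(1),'centre',ctr.round(1),'rel TCP',(ctr-T[:2,3]).round(1))
    return ctr,yaw
if __name__=='__main__':
    o=st(); np.save('pics/%s_T.npy'%sys.argv[1],T_tool(o)); cap('wrist',sys.argv[1]); plan([637,226.5,80],92.8); hand(sys.argv[1])
E
python3 hand.py w14
```

```text
t 13.35 pos [ 418.1 -256.   117.4] jaw 86.02 x [ 0.0561 -0.0356 -0.9978] F [ 0.25 -0.11 -0.41] w 63.6
shift tool mm [  32.4 -183.3  497.4] len 531.1 turn about tool x deg -6.78
w14 yaw front -4.41 sides [-4.26 -4.15] w 62.6
front [ 358.6 -250.8] centre [ 423.4 -255.6] rel TCP [5.9 0.3]
```

```bash
python3 -c "
from h import *
plan([418,-256,230],93)
plan([590,226,230],93)"
```

```text
t 13.35 pos [ 418.1 -256.   117.4] jaw 86.02 x [ 0.0561 -0.0356 -0.9978] F [ 0.25 -0.11 -0.41] w 63.6
shift tool mm [-112.4   -6.5   -3.6] len 112.6 turn about tool x deg -6.98
t 13.35 pos [ 418.1 -256.   117.4] jaw 86.02 x [ 0.0561 -0.0356 -0.9978] F [ 0.25 -0.11 -0.41] w 63.6
shift tool mm [-119.9 -145.3  488.9] len 524.0 turn about tool x deg -6.98
```

{"op": "send_rows", "data": {"commands": [[[-0.01,0,0,0,0.05],[-0.016,-0.001,0,0,0.05],[-0.016,-0.001,0,0,0.05],[-0.016,-0.001,0,0,0.05],[-0.016,-0.001,0,0,0.05],[-0.016,-0.001,0,0,0.05],[-0.01,-0.001,0,-2,0.05],[-0.005,0,0,-3,0.05],[0,0,0,-2,0.05],[0,0,0,0,0.05]]]}}

```text
time: 14.18
tool_pos: [422.7, -253.0, 227.8]
tcp_rot: [-2.202, 1.504, -0.569]
contact_force: [0.1, 0.5, -1.1]
grip_width: 63.0
```

```bash
python3 -c "
from h import *
plan([590,226,230],93)"
```

```text
t 14.18 pos [ 422.7 -253.   227.8] jaw 93.49 x [ 0.0561 -0.0359 -0.9978] F [ 0.1   0.52 -1.07] w 63.0
shift tool mm [ -10.  -197.   467.4] len 507.3 turn about tool x deg 0.49
```

{"op": "send_rows", "data": {"commands": [[[-0.0005,-0.006,0.014,0,0.05],[-0.0005,-0.01,0.0235,0,0.05],[-0.0005,-0.01,0.0235,0,0.05],[-0.0005,-0.01,0.0235,0,0.05],[-0.0005,-0.01,0.0235,0,0.05],[-0.0005,-0.01,0.0235,0,0.05],[-0.0005,-0.01,0.0235,0,0.05],[-0.0005,-0.01,0.0235,0,0.05],[-0.0005,-0.01,0.0235,0,0.05],[-0.0005,-0.01,0.0235,0,0.05]]]}}

```text
time: 15.02
tool_pos: [510.8, -16.3, 226.9]
tcp_rot: [-2.23, 1.505, -0.617]
contact_force: [-0.4, -0.1, -0.2]
grip_width: 63.5
```

```bash
python3 -c "
from h import *
plan([590,226,230],93)"
```

```text
t 15.02 pos [510.8 -16.3 226.9] jaw 92.4 x [ 0.0533 -0.0378 -0.9979] F [-0.38 -0.07 -0.21] w 63.5
shift tool mm [ -8.  -89.8 238.5] len 255.0 turn about tool x deg -0.6
```

{"op": "send_rows", "data": {"commands": [[[-0.0008,-0.009,0.024,0,0.05],[-0.0008,-0.009,0.024,0,0.05],[-0.0008,-0.009,0.024,0,0.05],[-0.0008,-0.009,0.024,0,0.05],[-0.0008,-0.009,0.024,0,0.05],[-0.0008,-0.009,0.024,0,0.05],[-0.0008,-0.009,0.024,0,0.05],[-0.0008,-0.009,0.024,0,0.05],[-0.0008,-0.009,0.024,0,0.05],[0,0,0,0,0.05]]]}}

```text
time: 15.85
tool_pos: [587.0, 221.9, 224.8]
tcp_rot: [-2.26, 1.51, -0.652]
contact_force: [-0.2, -0.2, -1.0]
grip_width: 63.5
```

```bash
python3 hand.py w15; python3 -c "
from h import *
cap('scene','s15'); i=cv2.imread('pics/s15.png'); cv2.imwrite('pics/s15z.png',cv2.resize(i[100:400,200:500],None,fx=2,fy=2,interpolation=cv2.INTER_CUBIC))"
```

```text
t 15.9 pos [586.4 220.1 224.5] jaw 92.03 x [ 0.0472 -0.0384 -0.9981] F [ 0.35 -0.66 -0.41] w 63.8
shift tool mm [146.4 -44.1  10.4] len 153.3 turn about tool x deg -0.77
w15 yaw front 1.34 sides [1.69 1.61] w 63.3
front [528.1 221.2] centre [593.  223.1] rel TCP [6.1 1.2]
```

View pics/w15.png

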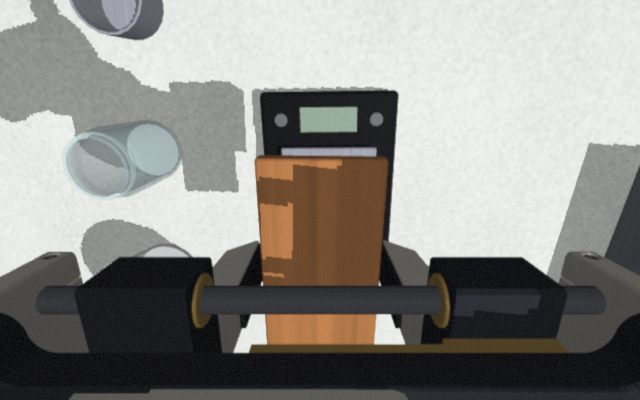

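View pics/s15z.png

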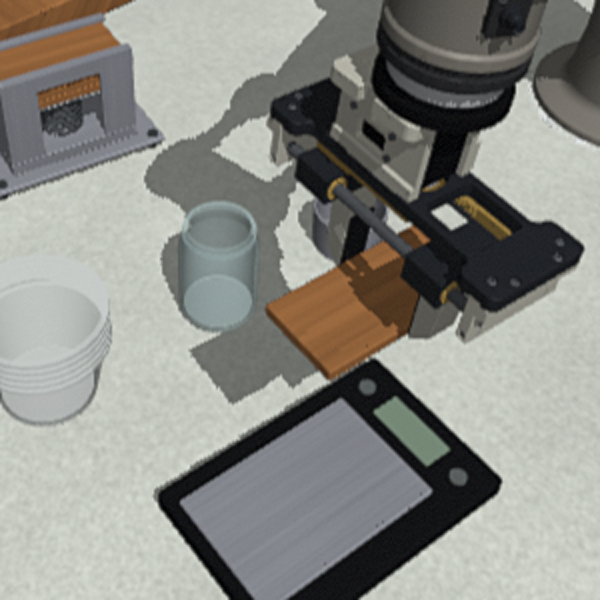

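The wrist picture shows the held board (front edge at row 157, columns 257–387), with the platform's display-side edge at row 148, columns 282–377, just ahead. In the scene view the platform is clear, with zoom corners (345,400), (432,491), (180,498).

```bash
python3 - <<'E'
from m import *
i,K,W=load('s15')
x0,y0,x1,y1=270,290,430,400
g=cv2.GaussianBlur(i,(3,3),0).min(2); m=np.zeros_like(g); m[y0:y1,x0:x1]=(g[y0:y1,x0:x1]>75)*255
hsv=cv2.cvtColor(i,cv2.COLOR_BGR2HSV)
cs=cv2.findContours(m,cv2.RETR_EXTERNAL,cv2.CHAIN_APPROX_NONE)[0]
c=max([c for c in cs if 4000>cv2.contourArea(c)>0 or True],key=lambda c: cv2.contourArea(c) if cv2.pointPolygonTest(c,(355.,350.),False)>=0 else 0)[:,0,:]
v=i.copy(); cv2.polylines(v,[c],True,(0,0,255)); 
cv2.imwrite('pics/p15.png',cv2.resize(v[280:400,260:460],None,fx=4,fy=4,interpolation=cv2.INTER_NEAREST))
j,K3,W3=load('w15'); cv2.imwrite('pics/p15w.png',cv2.resize(j[80:180,240:410],None,fx=4.5,fy=4.5,interpolation=cv2.INTER_NEAREST))
E
```

```text
(no output)
```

View pics/p15.png

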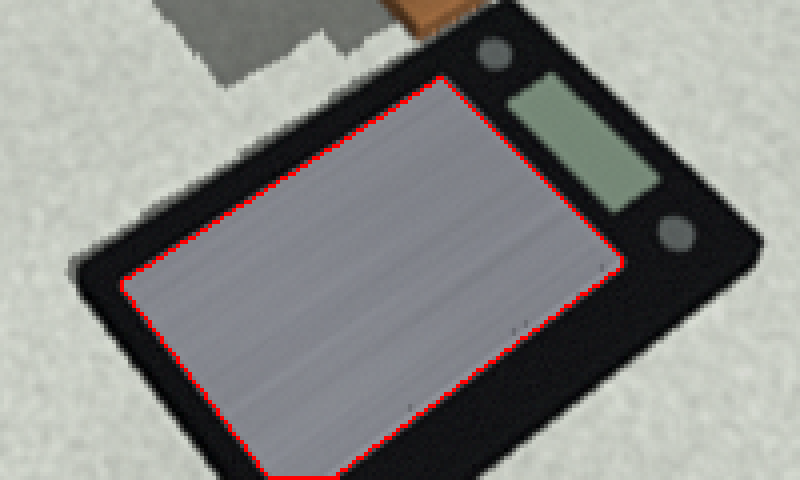

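View pics/p15w.png

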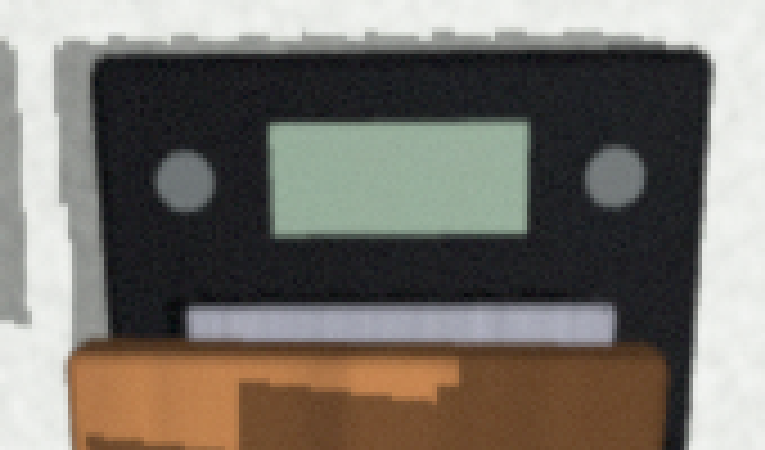

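```bash
python3 - <<'E'
from m import *
i,K,W=load('s15')
A,B,C=np.array([370,299.]),np.array([415.7,345.5]),np.array([290.5,351.])
D=onplane(K,W,A,36),onplane(K,W,B,36),onplane(K,W,C,36)
E_=np.array([327,399.]) # +x edge end, on image border
g=cv2.GaussianBlur(i,(3,3),0).min(2); m=np.zeros_like(g); m[290:400,270:430]=(g[290:400,270:430]>75)*255
cs=cv2.findContours(m,cv2.RETR_EXTERNAL,cv2.CHAIN_APPROX_NONE)[0]
c=max(cs,key=lambda c: cv2.contourArea(c) if cv2.pointPolygonTest(c,(355.,350.),False)>=0 else 0)[:,0,:].astype(float)
ctr=np.array([350,360.])
def line(p,q):
    L=np.linalg.norm(q-p);t=(q-p)/L;n=np.array([-t[1],t[0]])
    if (ctr-p)@n>0:n=-n
    s=(c-p)@t;d=np.abs((c-p)@n);sel=c[(s>.1*L)&(s<.9*L)&(d<3)]
    v=cv2.fitLine(sel.astype(np.float32),cv2.DIST_L2,0,.01,.01).ravel(); return v[2:]+.5*n,v[:2]
def X(a,b): s=np.linalg.solve(np.c_[a[1],-b[1]],b[0]-a[0]); return a[0]+s[0]*a[1]
AB=line(A,B);AC=line(A,C);BD=line(B,np.array([347,397.]));CD=line(C,np.array([325,397.]))
q=[X(AB,AC),X(AB,BD),X(AC,CD),X(CD,BD)]
P=np.array([onplane(K,W,u,36) for u in q]); print(np.round(q,1).tolist(),P[:,:2].round(1).tolist(),'c',P.mean(0).round(1))
d=lambda a,b:(np.linalg.norm(P[a]-P[b]).round(1),np.degrees(np.arctan2(*(P[b]-P[a])[[1,0]])).round(2)); print(d(0,2),d(1,3),d(0,1),d(2,3))
# height: triangulate with wrist views
i2,K2,W2=load('wsc'); i3,K3,W3=load('w15'); it,Kt,Wt=load('top0')
for nm,u,k,KK,WW in [('wsc',(303.2,134.2),0,K2,W2),('wsc',(376.5,130.5),1,K2,W2),('w15',(281,147.5),0,K3,W3),('w15',(376.9,147.3),1,K3,W3),('top',(247,210.3),0,Kt,Wt),('top',(203.5,214),1,Kt,Wt)]:
    print(nm,k,onplane(KK,WW,u,36)[:2].round(1),[np.round(t,1) for t in tri([ray(K,W,q[k]),ray(KK,WW,u)])])
E
```

```text
[[370.1, 298.3], [417.0, 345.3], [288.5, 350.4], [332.5, 407.2]] [[561.2, 171.3], [554.9, 276.7], [720.7, 178.9], [715.6, 284.6]] c [638.1 227.9  36. ]
(np.float64(159.7), np.float64(2.74)) (np.float64(160.8), np.float64(2.79)) (np.float64(105.6), np.float64(93.4)) (np.float64(105.7), np.float64(92.77))
wsc 0 [559.9 171.9] [array([560.3, 171.3,  35. ]), array([0.6, 0.6])]
wsc 1 [554.9 274.5] [array([554.4, 275.4,  34. ]), array([0.8, 0.8])]
w15 0 [558.6 170.9] [array([559.4, 170. ,  32.8]), array([0.4, 0.4])]
w15 1 [554.1 275.8] [array([554.2, 276.1,  34.6]), array([0.1, 0.1])]
top 0 [559.1 169.6] [array([559.6, 170.1,  33.3]), array([0.2, 0.2])]
top 1 [553.5 272.9] [array([553.5, 274.8,  32. ]), array([0.8, 0.8])]
```

Scene, both wrist views and the top view agree: platform centre ≈ (637,227), yaw 2.8°, height about 34 ± 1.5 mm against the stated 36 mm. The board lies 6 mm ahead of the TCP along its length, so the TCP target is (631, 226.3).

```bash
python3 -c "
from h import *
plan([631,226.3,100],93.2)
plan([631,226.3,60],93.2)"
```

```text
t 15.95 pos [586.1 218.4 224.7] jaw 91.98 x [ 0.0468 -0.0393 -0.9981] F [ 0.35 -0.44 -0.38] w 63.7
shift tool mm [126.2 -39.4  11.4] len 132.8 turn about tool x deg -1.22
t 15.95 pos [586.1 218.4 224.7] jaw 91.98 x [ 0.0468 -0.0393 -0.9981] F [ 0.35 -0.44 -0.38] w 63.7
shift tool mm [166.2 -37.6  13. ] len 170.9 turn about tool x deg -1.22
```

{"op": "send_rows", "data": {"commands": [[[0.008,-0.004,0.001,-0.6,0.05],[0.014,-0.0045,0.0013,-0.6,0.05],[0.014,-0.0045,0.0013,0,0.05],[0.014,-0.0045,0.0013,0,0.05],[0.014,-0.0045,0.0013,0,0.05],[0.014,-0.0045,0.0013,0,0.05],[0.014,-0.0045,0.0013,0,0.05],[0.014,-0.0045,0.0013,0,0.05],[0.01,-0.004,0.001,0,0.05],[0,0,0,0,0.05]]]}}

```text
time: 16.78
tool_pos: [633.3, 217.9, 96.2]
tcp_rot: [-2.42, 1.511, -0.799]
contact_force: [-0.6, -1.3, -0.5]
grip_width: 64.0
```

```bash
python3 -c "
from h import *
plan([631,226.3,60],93.2)"
```

```text
t 16.78 pos [633.3 217.9  96.2] jaw 92.82 x [ 0.0417 -0.0429 -0.9982] F [-0.62 -1.35 -0.48] w 64.0
shift tool mm [35.7  3.3 10.1] len 37.2 turn about tool x deg -0.38
```

{"op": "send_rows", "data": {"commands": [[[0.007,0.0008,0.0022,-0.4,0.05],[0.007,0.0008,0.0022,0,0.05],[0.007,0.0006,0.0022,0,0.05],[0.007,0.0006,0.002,0,0.05],[0.004,0,0.001,0,0.05],[0,0,0,0,0.05]]]}}

```text
time: 17.28
tool_pos: [631.4, 227.4, 61.3]
tcp_rot: [-2.404, 1.51, -0.774]
contact_force: [-0.5, -0.7, -1.1]
grip_width: 63.8
```

```bash
python3 hand.py w16; python3 -c "
from h import *
plan([631,226.3,40],93.2)
cap('scene','s16'); i=cv2.imread('pics/s16.png'); cv2.imwrite('pics/s16z.png',cv2.resize(i[240:400,230:480],None,fx=3,fy=3,interpolation=cv2.INTER_CUBIC))"
```

```text
t 17.33 pos [631.5 227.3  61.7] jaw 93.29 x [ 0.0437 -0.0423 -0.9982] F [-0.88 -0.2  -0.92] w 63.5
shift tool mm [-18.   -6.2  -2. ] len 19.1 turn about tool x deg 0.49
w16 yaw front 2.91 sides [3.21 2.72] w 63.1
front [572.6 224.9] centre [637.5 228.3] rel TCP [6.1 1. ]
t 17.33 pos [631.5 227.3  61.7] jaw 93.29 x [ 0.0437 -0.0423 -0.9982] F [-0.88 -0.2  -0.92] w 63.5
shift tool mm [21.7  1.5 -0. ] len 21.8 turn about tool x deg 0.09
```

View pics/s16z.png

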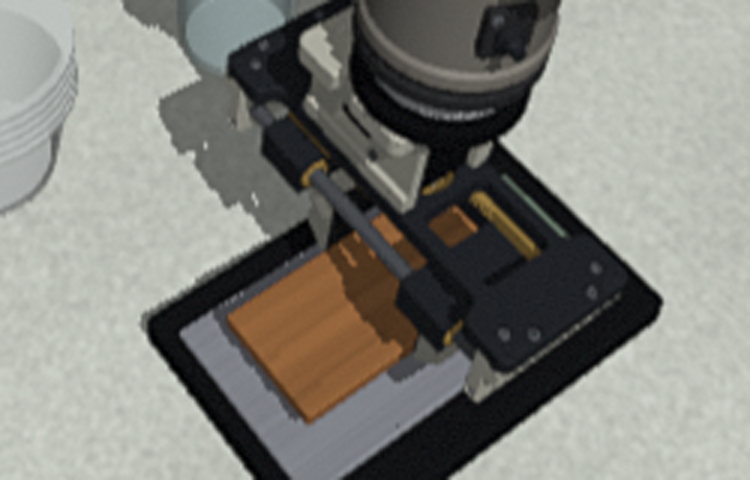

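View pics/w16.png

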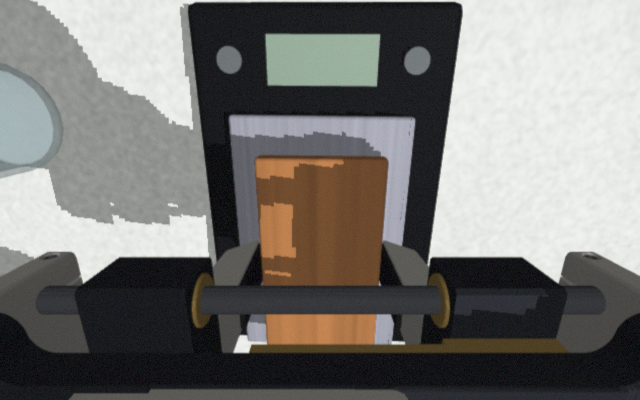

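The board hangs over the platform. The platform's front edge shows at row 116, columns 229–414, and the board's front edge at row 157, columns 256–388.

```bash
python3 - <<'E'
from m import *
i,K,W=load('w16')
g=cv2.GaussianBlur(i,(3,3),0).min(2).astype(float)
# front edge: per column, first row from 95 with >80
pts=[];
for x in range(240,406,5):
    col=g[95:135,x]; k=np.argmax(col>70); pts.append([x,95+k-.5])
P=np.array([onplane(K,W,u,36) for u in pts]); pf=np.polyfit(P[:,1],P[:,0],1); print('front yaw',np.degrees(-np.arctan(pf[0])).round(2))
L=[];R_=[]
for r in range(165,235,6):
    xs=np.where(g[r,218:250]>70)[0]; L.append([218+xs[0]-.5,r]); xs=np.where(g[r,395:425]>70)[0]; R_.append([395+xs[-1]+.5,r]) if len(xs) else 0
L=np.array([onplane(K,W,u,36) for u in L]);R_=np.array([onplane(K,W,u,36) for u in R_])
pl=np.polyfit(L[:,0],L[:,1],1);pr=np.polyfit(R_[:,0],R_[:,1],1)
print('sides yaw',np.degrees([pl[0],pr[0]]).round(2),'y at 637',np.polyval(pl,637).round(1),np.polyval(pr,637).round(1))
yc=(np.polyval(pl,557)+np.polyval(pr,557))/2; xf=np.polyval(pf,yc); print('front mid',xf,yc,'centre',xf+79.9,yc+3.9)
E
```

```text
front yaw 2.74
sides yaw [2.69 2.82] y at 637 174.5 279.4
front mid 556.0577818179108 223.06524060761453 centre 635.9577818179108 226.96524060761453
```

{"op": "send_rows", "data": {"commands": [[[0.005,0.0006,0,0,0.05],[0.005,0.0006,0,0,0.05],[0.005,0.0006,0,0,0.05],[0.003,0.0004,0,0,0.05],[0,0,0,0,0.05]]]}}

```text
time: 17.8
tool_pos: [631.4, 226.3, 44.3]
tcp_rot: [-2.343, 1.508, -0.715]
contact_force: [0.6, -0.2, -0.5]
grip_width: 63.5
```

```bash
python3 -c "
from h import *
plan([630.3,226.2,38],93.2)"
```

```text
t 17.8 pos [631.4 226.3  44.3] jaw 93.26 x [ 0.0477 -0.0414 -0.998 ] F [ 0.6  -0.17 -0.48] w 63.5
shift tool mm [6.2 1.4 0.2] len 6.3 turn about tool x deg 0.06
```

{"op": "send_rows", "data": {"commands": [[[0.0015,0.0005,0,0,0.05],[0.0015,0.0004,0,0,0.05],[0.001,0.0002,0,0,0.05]]]}}

```text
time: 18.05
tool_pos: [630.5, 226.0, 39.8]
tcp_rot: [-2.343, 1.508, -0.714]
contact_force: [0.4, 0.6, 0.2]
grip_width: 63.7
```

{"op": "send_rows", "data": {"commands": [[[0.001,0.0002,0,0,0.05]]]}}

```text
time: 18.13
tool_pos: [630.4, 225.9, 38.8]
tcp_rot: [-2.341, 1.507, -0.712]
contact_force: [-1.2, 0.7, 0.6]
grip_width: 63.5
```

{"op": "send_rows", "data": {"commands": [[[0.0008,0,0,0,0.05]]]}}

```text
time: 18.22
tool_pos: [630.6, 225.9, 38.5]
tcp_rot: [-2.334, 1.507, -0.705]
contact_force: [-2.8, 0.3, 7.1]
grip_width: 63.5
```

{"op": "send_rows", "data": {"commands": [[[0.0005,0,0,0,0.05]]]}}

```text
time: 18.3
tool_pos: [630.8, 226.0, 38.6]
tcp_rot: [-2.323, 1.507, -0.695]
contact_force: [-0.8, -0.3, 2.3]
grip_width: 63.3
```

{"op": "send_rows", "data": {"commands": [[[0.0006,0,0,0,0.05],[0.0006,0,0,0,0.05]]]}}

```text
time: 18.47
tool_pos: [631.2, 226.1, 38.5]
tcp_rot: [-2.306, 1.506, -0.677]
contact_force: [-1.7, -0.5, 4.7]
grip_width: 63.4
```

```bash
python3 hand.py w17; python3 -c "
from h import *
print(st()['moment'].round(3))
cap('scene','s17'); i=cv2.imread('pics/s17.png'); cv2.imwrite('pics/s17z.png',cv2.resize(i[280:400,270:420],None,fx=5,fy=5,interpolation=cv2.INTER_CUBIC))"
```

```text
t 18.52 pos [631.3 226.1  38.5] jaw 93.24 x [ 0.0506 -0.0406 -0.9979] F [-2.19 -1.33  5.06] w 63.4
shift tool mm [-41.1  -7.7  -1.7] len 41.9 turn about tool x deg 0.44
w17 yaw front 2.91 sides [3.   3.11] w 62.9
front [572.2 223.7] centre [637.1 227.2] rel TCP [5.9 1.1]
[0.108 0.305 0.016]
```

View pics/s17z.png

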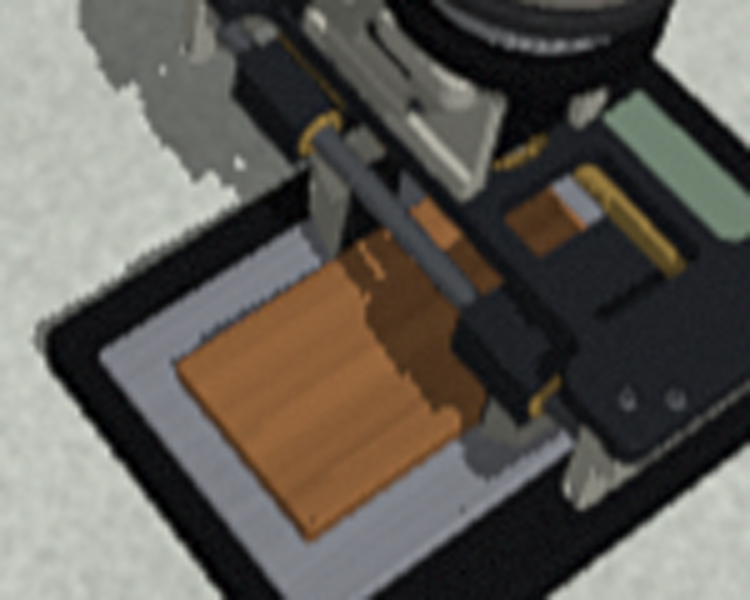

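{"op": "send_rows", "data": {"commands": [[[0.0008,0.0003,0,0,0.05],[0.0008,0.0003,0,0,0.05],[0.0008,0.0003,0,0,0.05],[0.0008,0.0003,0,0,0.05]]]}}

```text
time: 18.9
tool_pos: [631.3, 226.1, 38.5]
tcp_rot: [-2.261, 1.503, -0.633]
contact_force: [-2.8, -0.7, 7.0]
grip_width: 63.7
```

```bash
python3 -c "
from h import *
plan([630.3,226.2,38],93.2);print(st()['moment'].round(3))"
```

```text
t 18.9 pos [631.3 226.1  38.5] jaw 93.24 x [ 0.0542 -0.0398 -0.9977] F [-2.83 -0.71  7.02] w 63.7
shift tool mm [0.4 1.  0.2] len 1.1 turn about tool x deg 0.04
[0.079 0.391 0.052]
```

{"op": "send_rows", "data": {"commands": [[[0.0009,0.0004,0,0,0.05],[0.0009,0.0004,0,0,0.05],[0.0009,0.0004,0,0,0.05],[0.0009,0.0004,0,0,0.05]]]}}

```text
time: 19.23
tool_pos: [631.3, 226.1, 38.5]
tcp_rot: [-2.211, 1.5, -0.583]
contact_force: [-1.9, -1.7, 7.6]
grip_width: 63.3
```

```bash
python3 -c "
from h import *
plan([630.3,226.2,38],93.2);print(st()['moment'].round(3))"
```

```text
t 19.23 pos [631.3 226.1  38.5] jaw 93.23 x [ 0.0589 -0.0388 -0.9975] F [-1.93 -1.74  7.58] w 63.3
shift tool mm [0.4 1.  0.2] len 1.1 turn about tool x deg 0.03
[0.069 0.39  0.064]
```

{"op": "send_rows", "data": {"commands": [[[0.0003,0,0,0,0.05],[0.0002,0,0,0,0.066],[0,0,0,0,0.072]]]}}

```text
time: 19.48
tool_pos: [631.7, 225.9, 38.1]
tcp_rot: [-2.205, 1.499, -0.576]
contact_force: [-0.1, -2.1, 2.7]
grip_width: 68.9
```

{"op": "send_rows", "data": {"commands": [[[0,0,0,0,0.08],[0,0,0,0,0.084]]]}}

```text
time: 19.65
tool_pos: [632.3, 225.3, 38.4]
tcp_rot: [-2.207, 1.498, -0.578]
contact_force: [-1.0, -1.8, 3.4]
grip_width: 80.8
```

```bash
python3 hand.py w18; python3 -c "
from h import *
plan([631.3,226.1,80],93.2);print(st()['moment'].round(3))
cap('scene','s18'); i=cv2.imread('pics/s18.png'); cv2.imwrite('pics/s18z.png',cv2.resize(i[280:400,270:420],None,fx=5,fy=5,interpolation=cv2.INTER_CUBIC))"
```

```text
t 19.7 pos [632.4 225.3  38.5] jaw 93.22 x [ 0.061  -0.0397 -0.9973] F [-0.2  -3.2   4.05] w 82.4
shift tool mm [-41.2  -7.1  -0.8] len 41.8 turn about tool x deg 0.42
w18 yaw front 2.9 sides [3.06 3.01] w 62.8
front [572.3 223.9] centre [637.2 227.3] rel TCP [4.9 2.1]
t 19.7 pos [632.4 225.3  38.5] jaw 93.22 x [ 0.061  -0.0397 -0.9973] F [-0.2  -3.2   4.05] w 82.4
shift tool mm [-41.5  -1.4  -0.9] len 41.5 turn about tool x deg 0.02
[-0.213  0.111  0.027]
```

View pics/s18z.png

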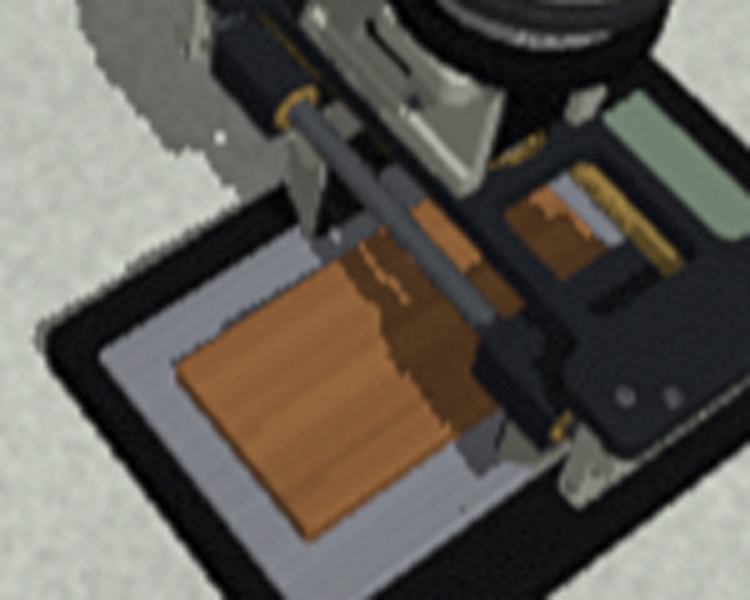

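View pics/w18.png

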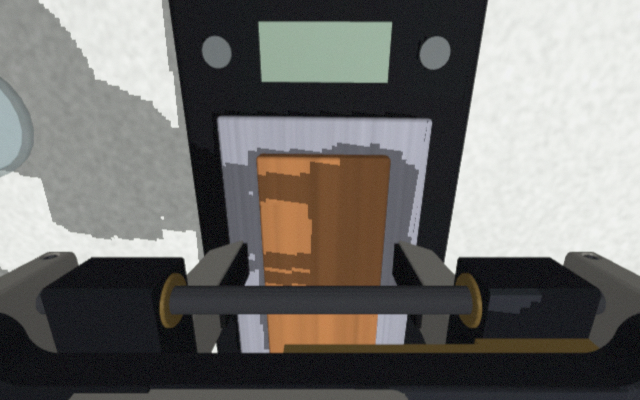

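The board is released and did not move: front edge at row 156 with an even margin of platform around it. I lift straight up.

{"op": "send_rows", "data": {"commands": [[[-0.003,-0.0001,0,0,0.084],[-0.008,-0.0004,0,0,0.084],[-0.012,-0.0006,0,0,0.084],[-0.016,-0.0008,0,0,0.084],[-0.02,-0.001,0,0,0.084],[-0.025,-0.001,0,0,0.084],[-0.03,-0.001,0,0,0.084],[-0.03,0,0,0,0.084],[-0.03,0.0,0,0,0.084],[0,0,0,0,0.084]]]}}

```text
time: 20.58
tool_pos: [623.8, 235.0, 223.1]
tcp_rot: [-2.229, 1.505, -0.6]
contact_force: [0.5, 0.4, 0.8]
grip_width: 84.2
```

{"op": "send_rows", "data": {"commands": [[[-0.01,-0.02,0,0,0.084],[-0.01,-0.02,0,0,0.084],[0,0,0,0,0.084],[0,0,0,0,0.084]]]}}

```text
time: 20.92
tool_pos: [660.7, 239.6, 250.5]
tcp_rot: [-2.194, 1.504, -0.562]
contact_force: [-1.0, 0.2, -0.4]
grip_width: 84.2
```

```bash
python3 - <<'E'
from m import *
plan([637,227,200],93)
i,K,W=cap('wrist','w19'); cap('scene','s19'); cap('top','t19')
s=cv2.imread('pics/s19.png'); t=cv2.imread('pics/t19.png')
cv2.imwrite('pics/s19z.png',np.hstack([s[100:400,170:480],cv2.resize(t[130:260,180:480],(692,300))[:,:480]]))
E
```

```text
t 20.92 pos [660.7 239.6 250.5] jaw 93.43 x [ 0.0562 -0.0354 -0.9978] F [-1.02  0.23 -0.38] w 84.2
shift tool mm [49.5 27.1 -9.2] len 57.2 turn about tool x deg 0.43
```

View pics/w19.png

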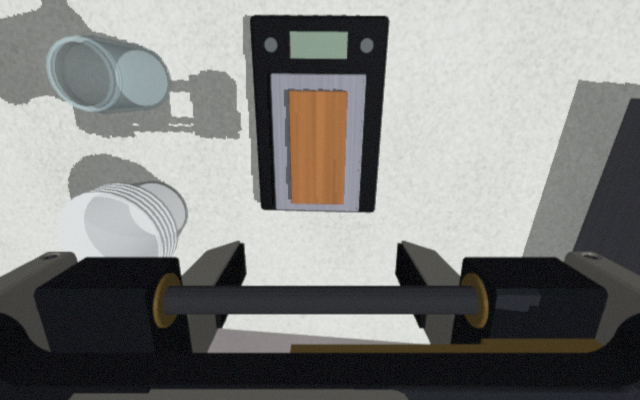

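View pics/s19.png

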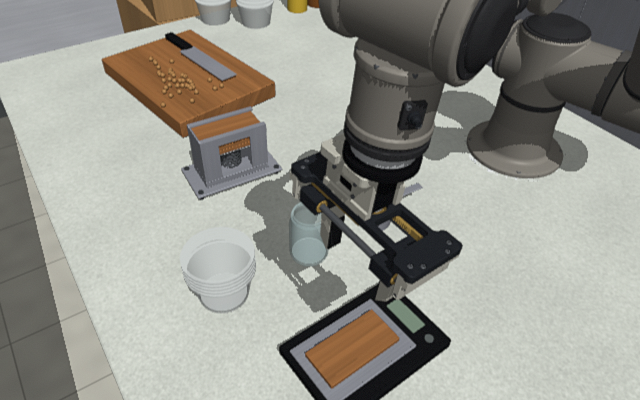

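View pics/t19.png

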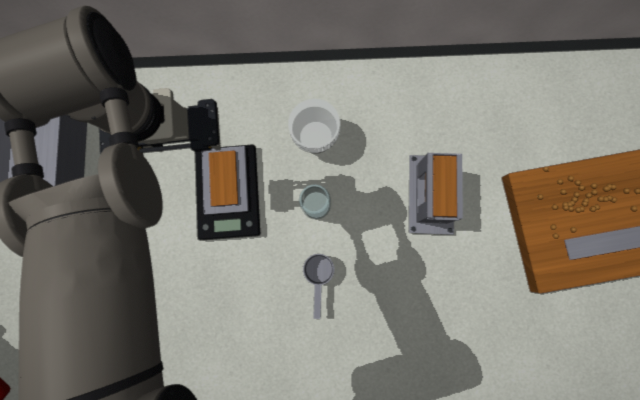

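The board lies on the platform (wrist view corners about (289,91), (347,91), (344,204), (292,204)). The bystanders are unmoved, and board 2 is at the lips in the dispenser. I'll measure the centring and flatness.

```bash
python3 - <<'E'
from m import *
Q={}
for n,box in [('w19',(280,80,360,212)),('s19',(296,300,410,395))]:
    i,K,W=load(n); c=orange(i,box); q=quad(c,3); 
    ce=q.mean(0); q=np.array([u+.5*np.sign(u-ce) for u in q]); q=order(q,K,W,46); Q[n]=(q,K,W)
    P=np.array([onplane(K,W,u,46) for u in q]); d=P[2]-P[0]+P[3]-P[1]
    print(n,'board c',P.mean(0)[:2].round(1),'yaw',np.degrees(np.arctan2(d[1],d[0])).round(2),'L',np.linalg.norm(P[2]-P[0]).round(1),np.linalg.norm(P[3]-P[1]).round(1),'W',np.linalg.norm(P[1]-P[0]).round(1),np.linalg.norm(P[3]-P[2]).round(1))
for k in range(4): print(k,[np.round(t,1) for t in tri([ray(K,W,q[k]) for q,K,W in Q.values()])])
i,K,W=load('w19'); g=cv2.GaussianBlur(i,(3,3),0).min(2)
f=np.array([onplane(K,W,(x,60+np.argmax(g[60:90,x]>75)-.5),36)[:2] for x in range(282,358,4)]); pf=np.polyfit(f[:,1],f[:,0],1)
S=[]
for r in range(85,205,8):
    a=np.where(g[r,255:300]>75)[0]; 
    a=255+a[0]; b=np.where(g[r,345:385]<75)[0]; b=345+b[0]
    S.append([onplane(K,W,(a-.5,r),36)[:2],onplane(K,W,(b-.5,r),36)[:2]])
S=np.array(S); print('plat width',(S[:,1,1]-S[:,0,1]).round(1)); M=np.median(S,axis=0)
pl=[np.polyfit(S[:,k,0],S[:,k,1],1) for k in (0,1)]; print('plat yaw',np.degrees([p[0] for p in pl]).round(2)); yc=np.mean([np.polyval(p,557) for p in pl]); xf=np.polyval(pf,yc); print('plat centre',xf+79.9,yc+3.9)
E
```

```text
w19 board c [638.2 227.3] yaw 3.24 L 128.3 129.6 W 62.9 63.7
s19 board c [641.1 229. ] yaw 3.24 L 130.6 131.7 W 64.2 63.7
0 [array([575.8, 191.6,  42.3]), array([0.2, 0.2])]
1 [array([571.7, 255.5,  42.2]), array([0.4, 0.4])]
2 [array([706.1, 198.2,  39.8]), array([0.3, 0.3])]
3 [array([703.2, 262.8,  41.2]), array([0.3, 0.3])]
plat width [104.6  82.4  81.9 105.  124.4 125.4 125.4 126.5 126.4 127.5 127.5 128.6
 128.6 129.8 131. ]
plat yaw [-9.47  7.98]
plat centre 636.4575995330514 222.20240470376402
```

```bash
python3 - <<'E'
from m import *
a=cv2.imread('pics/scene0.png').astype(int); b=cv2.imread('pics/s19.png').astype(int)
for n,(x0,y0,x1,y1) in {'tubs':(175,225,262,315),'disp plate':(180,165,285,200)}.items(): print(n,(np.abs(a-b).max(2)[y0:y1,x0:x1]>40).mean().round(3))
a=cv2.imread('pics/top0.png').astype(int); b=cv2.imread('pics/t19.png').astype(int)
for n,(x0,y0,x1,y1) in {'tubs':(288,100,345,155),'jar':(298,183,332,220),'cup':(300,252,335,322),'disp':(405,150,465,238)}.items(): print(n,(np.abs(a-b).max(2)[y0:y1,x0:x1]>40).mean().round(3))
o=st(); print(o['time'],o['contact_force'].round(1),np.abs(o['dq']).max().round(4))
from plant import close_job
print(close_job())
E
```

```text
tubs 0.424
disp plate 0.339
tubs 0.0
jar 0.003
cup 0.0
disp 0.004
21.0667 [0.1 0.4 0. ] 0.007
the job is handed in; nothing more can be done
None
```

```bash
python3 - <<'E'
import cv2,numpy as np
a=cv2.imread('pics/scene0.png').astype(int); b=cv2.imread('pics/s19.png').astype(int)
for n,(x0,y0,x1,y1) in {'tubs':(175,225,262,315),'floor':(10,250,100,390),'counter':(90,200,170,230)}.items(): print(n,a[y0:y1,x0:x1].mean((0,1)).round(0),b[y0:y1,x0:x1].mean((0,1)).round(0))
s,_=cv2.phaseCorrelate(a[225:315,175:262].mean(2).astype(np.float32),b[225:315,175:262].mean(2).astype(np.float32)); print(s)
E
```

```text
tubs [152. 156. 152.] [189. 193. 189.]
floor [102. 109. 109.] [129. 137. 137.]
counter [157. 164. 161.] [196. 205. 201.]
(0.0018920973803204788, 0.026769878294260252)
```

The top board is lying flat on the scale platform, released, and I handed the job in at 21 s of the 61 s allowed.

**What I did:**
- I pressed the shut fingers on the top board with about 6 N until the stack just gave, and dragged it about 80 mm out of the slot.
- I gripped it by its long sides, pulled it clear, and carried it over the other things to the scale.
- I lowered it until I felt contact (5–8 N), opened the fingers and lifted straight up.

**What the last checks showed:**
- **Dispenser:** The board came out alone, and the next one has risen to the lips.
- **Centring:** The board sits about 2–3 mm off the platform centre along its length and no more than about 1 mm across. It is about 0.4° off the platform's long sides.
- **Flatness:** Its four corner heights triangulated to 40–42 mm, where 46 mm was expected. They agree with each other to about 2.5 mm, so the board is flat as far as this check can tell, and the offset fits the calibration.
- **Bystanders:** The top view shows no change at the jar, cup, tubs or dispenser.
- **Robot:** The gripper was clear above the scale, with force near zero.

**What failed or disagreed:**
- **Scene comparison:** Comparing the first and last scene pictures flagged changes at the tubs and the dispenser plate. The last picture is brighter all over, and the tubs have shifted 0.03 pixel or less, so they have not moved. I did not repeat that shift check on the dispenser plate, but the top view shows no change there.
- **Platform edges:** My last attempt to fit the platform edges failed, so the centring uses the fits made before I set the board down.
- **Tool tilt:** The tool had tilted about 3–4° by the time I set the board down. After release one fingertip still pressed lightly on the platform (about 4 N) until I lifted.

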